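Make up the grinder kit and the clamp kit in their cut-out trays

ROBOT

A 6-joint arm with a two-finger parallel gripper is mounted at the origin on a cart in front of the work surface, level with it; the furniture and walls round the work are solid. World frame = base frame: x ahead of the robot, y to its left, z up, the work surface at z = 0. Lengths are in mm, angles in rad, forces in N, time in s.
With the tool pointing down it reaches from about 425 to 950 mm from the base axis. Payload 14.7 kg.
Tool frame: the origin (TCP) lies midway between the tips of the shut fingers; the grasp point (between the pads) lies grip_point_offset behind it (grip_point_offset is the distance from the TCP to the grasp point, in mm); z points along the fingers, y is the direction in which the jaws open and shut (so a half turn about z gives the same grasp; the last joint's range is limited). The gripper opens to 85 mm and grips with 20 to 120 N. Pads are 22 mm wide; open, the fingers measure 114 mm over their backs; the gripper's body (76 mm by 85 mm) begins 54 mm behind the grasp point. The pads swing forward as they close: fully open they stand 13 mm farther back than shut.
Start: joints at [-1.296, 0.48, 1.596, -0, 1.065, -0.047], TCP at [205.595, -616.622, 231.297] pointing down, gripper open.
Joint ranges: [-2.75, 2.75], [-0.82, 2.05], [0.23, 2.67], [-1.56, 4.7], [0.09, 2.69], [-2.92, 2.92]. Speed limits (rad/s): [1.89, 1.89, 2.39, 3.01, 3.01, 3.01].

INTERFACE

Orientations are given as a rotation vector (axis times angle).
In Python, from rig import * gives the robot as it stands.
- The arm moves only by the tool arm_command, never from a script. Its argument "plan" is a list of rows, each an object of numbers: "claw": the closure in counts, from 0 (fully open) to 255 (shut); "dx", "dy", "dz": the shift along the tool's x, y, z in m; "turn": the turn about the tool's z in rad. In form: [{"claw": .., "dx": .., "dy": .., "dz": .., "turn": ..}, ...]. A call has 1 to 8 rows; each row is the pose to reach, as a shift and turn from the pose commanded when the call began, along the tool's axes at that moment; what a row does not reach only later rows make up. A row lasts 1/10 s, in which the tool goes at most 50 mm and 8.59 degrees, less where a joint would pass 70% of its speed; a pose out of reach is approached as far as the arm can. A call with a gripper value outside its range is refused whole. The fingers move at their own pace and stop on an object; "force" is the grip in N (left out, the last holds). Time passes only in rows, so rows that repeat a pose let the fingers close. It gives the time, the measured TCP pose, the force and the opening at its end, in the units of the state.
- state(): the state, without advancing time (a new reading comes with each control period).
- get_image(name): name is "scene" or "top"; returns the picture (420x560x3 uint8, red, green, blue); there is no depth.
- camera_model(name): a dict with "intrinsics" (3x3 intrinsics, pixels), "world_to_cam" (4x4, takes a point from world to camera coordinates). Camera axes: x right, y down, z forward; pixel columns grow to the right and rows downward; lengths in mm; the calibration is good to about 2 mm. A picture is of the moment at which its call begins. camera_model takes no time and is no camera call.
- sign_off(): hands the job in, once; it reports no verdict.
The state is a dict: "t": time; "q": joint angles; "joint_vel": joint speeds; "joint_efforts": joint torques, N m; "tool_pos": TCP position; "tcp_rot": TCP orientation; "force": force on the tool from outside, world axes, zero at the start; "ft_torque": the same for the moment, N m; "grip_width": opening from 0.0 (shut) to 1.0 (fully open).
Only numpy, scipy, OpenCV 4.12 (cv2) and the standard library are available. Lean on these libraries where they do the work, as an engineer would, in place of code of your own. Each camera call takes 0.05 s, during which the arm holds its last target.

TASK

Make up the two service kits from the stock on the bench, each part fully down in its pocket and let go: the grinder kit (tray with one long and one round pocket) takes the dressing stone and the large hexagon nut for the spindle; the saw-chain clamp kit (tray with a slot across it and two equal round pockets) takes the gauge plate in the slot, and the clamp bolt, standing on its head, and its small nut in the two round pockets, either way round. The folded feeler gauge belongs to neither kit: leave it where it lies.

Things in the scene. Friction and masses are not known exactly. Their poses are not given: they have to be found in the camera images.
- grinder_tray: Grinder kit: fixed flat tray, 112 x 188 (y) x 10 mm, grey board with cork pocket floors, aluminium edging 11 mm high. Origin: centre of its underside on the bench; z up. Pockets are 5 mm deep, their floor 5 mm above the bench. Dressing stone's long pocket, 38 (x) x 109 (y) mm, centre x 0, y +29 mm. Large nut's round pocket, diameter 46 mm, centre x 0, y -59 mm.
- clamp_tray: Clamp kit: fixed flat tray, 112 x 188 (y) x 10 mm, grey board with cork pocket floors, aluminium edging 11 mm high. Origin: centre of its underside on the bench; z up. Pockets are 5 mm deep, their floor 5 mm above the bench. Gauge plate's slot, across the tray, 83 (x) x 42 (y) mm, centre x 0, y +63 mm. Two round pockets, bolt in one and small nut in the other, diameter 36 mm, centres x 0, y -12 and -64 mm.
- dressing_stone: Dark grey square bar of abrasive, 24 x 95 x 24 mm (x, y, z), lying flat, about 0.19 kg. Origin: centre of its underside; long along its y.
- nut_large: Plain steel hexagon nut, the larger of the two: 24 mm across flats (along its x), 27 mm across corners (along its y), 13 mm high, lying flat. Origin: centre of its underside.
- bolt: Plain steel hexagon bolt standing upright on its head: head 18 x 22 mm, 8 mm high; above it a round shank of 11.6 mm diameter up to 48 mm. Origin: centre of the head's underside; z along the shank, up.
- gauge_plate: Light steel depth-gauge plate for saw chain, a small flat bar 28 x 69 x 8 mm (x, y, z) with sloping ends, lying flat. Origin: centre of its underside; long along its y.
- nut_small: Plain steel hexagon nut, the smaller of the two: 18 mm across flats (along its x), 20 mm across corners (along its y), 10 mm high, lying flat. Origin: centre of its underside.
- feeler_gauge: Not part of either kit: a folded feeler gauge, a slim light metal bar with round ends, 15 x 95 x 12 mm, lying flat among the stock; to be left alone. Origin: centre of its underside; long along its y.

How it is judged (in metres and radians):
At the end, for the whole second after the job is handed in: Stone and large nut in the grinder tray; gauge plate in the clamp tray's slot, bolt on its head and small nut one in each round pocket. Each within 10 mm of pocket centre along both tray axes, underside < 2.8 mm above the pocket floor, level within 0.15 rad, at rest. Feeler gauge not moved 30 mm (x of dressing_stone in the frame of grinder_tray between -0.01 and 0.01 m and y of dressing_stone in the frame of grinder_tray between 0.019 and 0.039 m and z of each of dressing_stone, nut_large in the frame of grinder_tray below 0.0078 m and angle between each of dressing_stone, nut_large, gauge_plate's own z axis and vertical below 0.15 rad and x of nut_large in the frame of grinder_tray between -0.01 and 0.01 m and y of nut_large in the frame of grinder_tray between -0.069 and -0.049 m and x of gauge_plate in the frame of clamp_tray between -0.01 and 0.01 m and y of gauge_plate in the frame of clamp_tray between 0.053 and 0.073 m and z of gauge_plate in the frame of clamp_tray below 0.0078 m and (((x of bolt in the frame of clamp_tray between -0.01 and 0.01 m and y of bolt in the frame of clamp_tray between -0.022 and -0.002 m and z of bolt in the frame of clamp_tray below 0.0078 m and angle between bolt's own z axis and vertical below 0.15 rad) and (x of nut_small in the frame of clamp_tray between -0.01 and 0.01 m and y of nut_small in the frame of clamp_tray between -0.074 and -0.054 m and z of nut_small in the frame of clamp_tray below 0.0078 m and angle between nut_small's own z axis and vertical below 0.15 rad)) or ((x of bolt in the frame of clamp_tray between -0.01 and 0.01 m and y of bolt in the frame of clamp_tray between -0.074 and -0.054 m and z of bolt in the frame of clamp_tray below 0.0078 m and angle between bolt's own z axis and vertical below 0.15 rad) and (x of nut_small in the frame of clamp_tray between -0.01 and 0.01 m and y of nut_small in the frame of clamp_tray between -0.022 and -0.002 m and z of nut_small in the frame of clamp_tray below 0.0078 m and angle between nut_small's own z axis and vertical below 0.15 rad))) and linear speed of each of dressing_stone, nut_large, bolt, gauge_plate, nut_small below 0.02 m/s and distance of feeler_gauge from where it was at the start of the episode below 0.03 m); the robot touches nothing.
It fails at once if the feeler gauge is shifted by more than 30 mm (distance of feeler_gauge from where it was at the start of the episode above 0.03 m).
It also fails if it takes over 109 s, if anything falls off the work surface, if the arm or the gripper's body presses on something with over 40 N, if the wrist force passes 120 N, or if a joint passes its speed limit or range.

## Working session

There is one attempt and no reset: what is moved stays moved. The work goes in short steps, Python scripts to look and compute and a tool call to move; the robot and the scene stay as the last step left them, time stands still between calls to the robot, and variables do not carry over. Pictures are saved under pics/ and viewed, and the job is handed in when it is done.

Besides the shell and the picture viewer there is one more tool, called after ">>>" by a JSON object that holds its "api" and its "payload". arm_command: Moves the arm, as the interface text tells. Its arguments: {"type":"object","properties":{"plan":{"type":"array"},"force":{"type":"number"}},"required":["plan"]}

```bash
ls; mkdir -p pics; python3 - <<'E'
from rig import *
import cv2
print(state())
for n in("scene","top"):
    im=get_image(n); cv2.imwrite(f"pics/{n}0.png",im[:,:,::-1]); m=camera_model(n); print(n,m)
E
```

```text
pics
{'t': 0.0, 'q': array([-1.29557996e+00,  4.80845213e-01,  1.59689686e+00,  1.37293860e-05,
        1.06510670e+00, -4.66308979e-02]), 'joint_vel': array([ 0.00230789, -0.00021423,  0.001598  , -0.00040961, -0.00077908,
       -0.0002169 ]), 'joint_efforts': array([ 4.16159528e-03, -9.50639963e+01, -4.30180228e+01,  3.32068275e-04,
        1.19851629e-02,  6.31092985e-05]), 'tool_pos': array([ 205.49539235, -616.2068684 ,  230.65514866]), 'tcp_rot': array([-3.09977088e+00, -5.03166813e-01,  2.06202808e-04]), 'force': array([-0.42725802, -0.04802196,  0.29380151]), 'ft_torque': array([ 0.06782372,  0.03974311, -0.06656918]), 'grip_width': 0.999793196642745}
scene {'intrinsics': array([[396.24071808,   0.        , 279.03492352],
       [  0.        , 396.24071808, 209.89317059],
       [  0.        ,   0.        ,   1.        ]]), 'world_to_cam': array([[-9.71076453e-01, -2.38430755e-01,  1.27002978e-02,
         5.28388444e+02],
       [-2.16583585e-01,  8.57211495e-01, -4.67204455e-01,
         1.90556659e+02],
       [ 1.00509070e-01, -4.56441921e-01, -8.84058086e-01,
         8.01274405e+02],
       [ 0.00000000e+00,  0.00000000e+00,  0.00000000e+00,
         1.00000000e+00]])}
top {'intrinsics': array([[480.77406887,   0.        , 279.48146665],
       [  0.        , 480.77406887, 202.14507473],
       [  0.        ,   0.        ,   1.        ]]), 'world_to_cam': array([[-8.66518363e-03, -9.99797592e-01, -1.81573395e-02,
        -2.81368886e+01],
       [-9.94939756e-01,  1.04379047e-02, -9.99296348e-02,
         5.68117859e+02],
       [ 1.00098933e-01,  1.71995503e-02, -9.94828819e-01,
         8.85302888e+02],
       [ 0.00000000e+00,  0.00000000e+00,  0.00000000e+00,
         1.00000000e+00]])}
```

View pics/scene0.png

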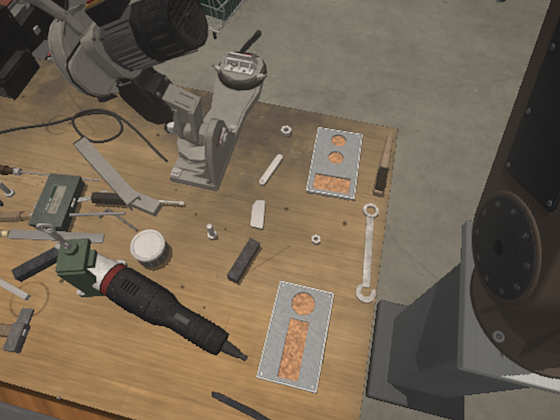

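View pics/top0.png

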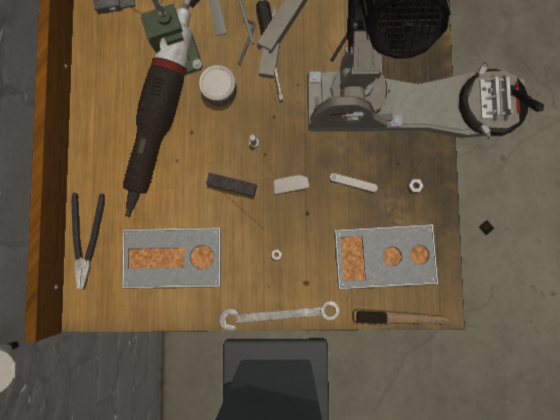

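The scene view shows the clamp tray at about (335,163), the grinder tray at (297,336), nuts at (286,130) and (316,239), and the bolt at (211,231). In the top view the stone is at (231,185), the plate at (291,184), the feeler at (354,183), the nuts at (416,186) and (277,254), and the bolt at (253,142). Next I'll look closer.

```bash
python3 - <<'E'
import cv2,numpy as np
im=cv2.imread("pics/top0.png"); cv2.imwrite("pics/top0a.png",cv2.resize(im[125:270,195:440],None,fx=3.2,fy=3.2,interpolation=cv2.INTER_CUBIC))
im=cv2.imread("pics/scene0.png"); cv2.imwrite("pics/scene0a.png",cv2.resize(im[110:290,190:340],None,fx=3.2,fy=3.2,interpolation=cv2.INTER_CUBIC))
E
```

```text
(no output)
```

View pics/top0a.png

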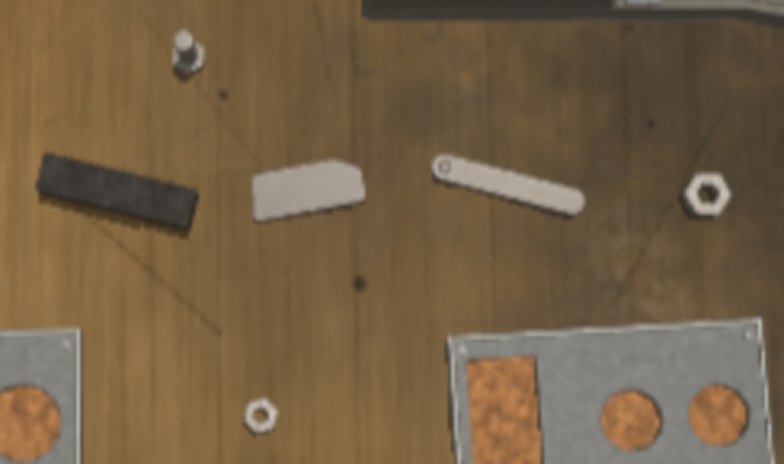

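View pics/scene0a.png

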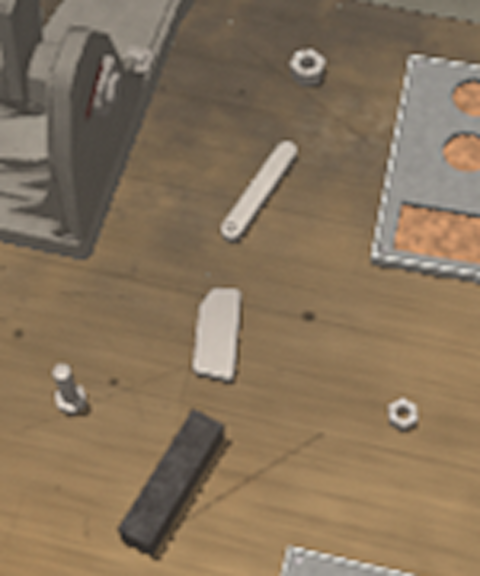

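```bash
cat > h.py <<'E'
import cv2,numpy as np
from rig import *
def ray(cam,uv,z):
    m=camera_model(cam);K=m["intrinsics"];T=m["world_to_cam"];R=T[:3,:3];t=T[:3,3]
    uv=np.atleast_2d(np.array(uv,float));d=np.c_[uv,np.ones(len(uv))]@np.linalg.inv(K).T@R
    c=-R.T@t
    return (c+d*((z-c[2])/d[:,2])[:,None])[:,:2]
def proj(cam,P):
    m=camera_model(cam);K=m["intrinsics"];T=m["world_to_cam"]
    p=(T[:3,:3]@np.array(P,float)+T[:3,3]);p=K@p;return p[:2]/p[2]
def comp(mask,seed,r=6):
    n,l,s,c=cv2.connectedComponentsWithStats(mask.astype(np.uint8),connectivity=4)
    d=[(np.hypot(*(np.argwhere(l==i)[:,::-1]-seed).T).min(),i) for i in range(1,n) if s[i,4]>8]
    d.sort();return l==d[0][1]
def rect(pts):
    (c,(w,h),a)=cv2.minAreaRect(pts.astype(np.float32)); b=cv2.boxPoints(((c),(w,h),a))
    e=[b[1]-b[0],b[2]-b[1]]; L=max(e,key=np.linalg.norm); ang=np.degrees(np.arctan2(L[1],L[0]))%180
    return np.round(c,1),round(max(w,h),1),round(min(w,h),1),round(ang,1)
def cont(mask):
    # sub-pixel-ish: upsampled mask contour
    c,_=cv2.findContours(cv2.resize(mask.astype(np.uint8),None,fx=4,fy=4,interpolation=cv2.INTER_NEAREST),cv2.RETR_EXTERNAL,cv2.CHAIN_APPROX_NONE)
    c=max(c,key=cv2.contourArea)[:,0,:].astype(float);return (c+0.5)/4-0.5
def masks(bgr):
    h=cv2.cvtColor(bgr,cv2.COLOR_BGR2HSV).astype(int)
    bright=(h[...,1]<60)&(h[...,2]>135); dark=(h[...,2]<85)&(h[...,1]<110); cork=(h[...,1]>105)&(h[...,2]>140)&(h[...,0]<18)
    grey=(h[...,1]<45)&(h[...,2]>95)
    return bright,dark,cork,grey
E
python3 - <<'E'
from h import *
S={"top":dict(bolt=(253,142),plate=(291,184),feeler=(354,183),nutL=(416,181),nutS=(272,254),stone=(231,185)),
"scene":dict(bolt=(211,232),plate=(258,214),feeler=(271,169),nutL=(286,133),nutS=(312,239),stone=(243,260))}
Z=dict(bolt=20,plate=8,feeler=12,nutL=13,nutS=10,stone=24)
for cam in S:
    im=cv2.imread(f"pics/{cam}0.png");b,d,c,g=masks(im)
    m=camera_model(cam)["world_to_cam"];print(cam,"cam at",-m[:3,:3].T@m[:3,3])
    vis=im.copy();vis[b]=(0,255,0);vis[d]=(255,0,0);vis[c]=(0,0,255);cv2.imwrite(f"pics/mask_{cam}.png",vis)
    for k,s in S[cam].items():
        mk=comp(d if k=="stone" else b,s); p=ray(cam,cont(mk),Z[k]); print(k,mk.sum(),rect(p), np.round(ray(cam,np.argwhere(mk)[:,::-1].mean(0),Z[k]),1))
    n,l,st,ce=cv2.connectedComponentsWithStats(c.astype(np.uint8),connectivity=4)
    for i in range(1,n):
        if st[i,4]>60: print("cork",st[i,4],ce[i].round(),rect(ray(cam,cont(l==i),6)))
    for s in ([(345,235),(200,235)] if cam=="top" else [(322,140),(280,300)]):
        print("tray",rect(ray(cam,cont(comp(g,s)),10.5)))
E
```

```text
top cam at [476.38135881 -49.28796511 936.98574596]
bolt 24 (array([696.6,  18.9]), 9.5, 9.3, np.float32(179.8)) [[696.4  19.1]]
plate 469 (array([606.9, -54.7]), 70.1, 29.5, np.float32(100.8)) [[606.1 -54.5]]
feeler 367 (array([ 607.4, -177. ]), 95.2, 17.0, np.float32(74.1)) [[ 607.3 -177. ]]
nutL 100 (array([ 599.8, -296. ]), 26.5, 24.8, np.float32(89.3)) [[ 599.8 -296.8]]
nutS 63 (array([469.8, -26.7]), 20.5, 18.7, np.float32(179.6)) [[469.1 -26. ]]
stone 640 (array([603.2,  59.2]), 97.5, 27.0, np.float32(75.3)) [[603.2  58.6]]
cork 269 [129.  57.] (array([866.4, 266. ]), 101.9, 24.8, np.float32(3.9))
cork 681 [108.  89.] (array([803.7, 311.9]), 173.2, 37.3, np.float32(178.7))
cork 88 [76. 57.] (array([869.6, 374. ]), 34.8, 17.8, np.float32(2.0))
cork 2665 [ 81. 165.] (array([653.5, 357.1]), 400.4, 58.4, np.float32(180.0))
cork 3408 [119. 192.] (array([596. , 287.8]), 489.3, 80.8, np.float32(1.2))
cork 78 [186. 150.] (array([673.6, 148.6]), 57.8, 9.4, np.float32(0.6))
cork 81 [178. 147.] (array([681.8, 168.5]), 37.9, 17.4, np.float32(0.7))
cork 1864 [168. 199.] (array([593.8, 180.
[... 1415 characters left out ...]
65.2, -250.3]), 33.2, 32.0, np.float32(10.4))
cork 472 [331. 183.] (array([ 461.8, -174.7]), 82.6, 39.8, np.float32(2.4))
cork 184 [ 15. 226.] (array([1105.4,   98.5]), 81.8, 21.1, np.float32(14.1))
cork 34394 [161. 351.] (array([719.5, 234.6]), 786.2, 302.7, np.float32(6.5))
cork 92 [260. 264.] (array([574.4,  56.6]), 30.3, 28.9, np.float32(104.1))
cork 92 [307. 285.] (array([467.9,  76.9]), 115.9, 6.5, np.float32(0.4))
cork 376 [303. 303.] (array([467.3, 116.4]), 43.8, 43.6, np.float32(14.0))
cork 1125 [293. 350.] (array([466.3, 204.3]), 109.0, 37.7, np.float32(90.6))
tray (array([ 464.8, -234. ]), 197.8, 115.6, np.float32(92.6))
tray (array([466.3, 175.8]), 190.5, 114.4, np.float32(90.5))
```

View pics/mask_top.png

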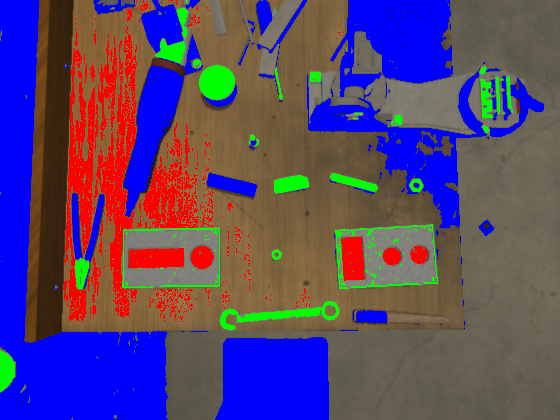

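```bash
cat >> h.py <<'E'
from scipy.spatial.transform import Rotation as Ro
def go(x,y,z,jaw=None):
    s=state();R=Ro.from_rotvec(s["tcp_rot"]).as_matrix();d=R.T@(np.array([x,y,z])-s["tool_pos"])/1000
    cur=np.degrees(np.arctan2(R[1,1],R[0,1]))
    turn=0
    if jaw is not None:
        t=(cur-jaw+90)%180-90; turn=np.radians(t)
        if abs(s["q"][5]+turn)>2.6: turn-=np.sign(turn)*np.pi
    print("t %.2f pos %s jaw %.1f q6 %.2f grip %.3f F %s -> dx %.4f dy %.4f dz %.4f turn %.3f"%(s["t"],np.round(s["tool_pos"],1),cur,s["q"][5],s["grip_width"],np.round(s["force"],1),*d,turn))
E
python3 - <<'E'
from h import *
import rig
print([k for k in dir(rig) if not k.startswith("_")]); print(globals().get("grip_point_offset"))
for uv,z in [((254.2,144.2),8),((252.2,136.9),48)]: print(ray("top",uv,z))
for uv,z in [((190+72/3.2,110+402/3.2),8),((190+62/3.2,110+370/3.2),48)]: print(ray("scene",uv,z))
for cam,cs in {"top":(("nutL",(416,186),13),("nutS",(277,254.5),10)),"scene":(("nutL",(286,130),13),("nutS",(316,239),10))}.items():
    im=cv2.imread(f"pics/{cam}0.png").astype(float); sat=255-(im.max(2)-im.min(2))*1.0
    v=np.clip((cv2.cvtColor(cv2.imread(f"pics/{cam}0.png"),cv2.COLOR_BGR2HSV)[...,2]-80.)/100,0,1)
    for n,c,z in cs:
        x0,y0=int(c[0])-12,int(c[1])-12; P=np.argwhere(np.ones((25,25)))[:,::-1]+[x0,y0]
        w=np.array([v[b,a]*(np.hypot(a-c[0],b-c[1])<10) for a,b in P]); X=ray(cam,P,z); 
        w[w<.35]=0; ct=(w[:,None]*X).sum(0)/w.sum(); D=X-ct; r=np.hypot(*D.T); M=(w*r**6*np.exp(6j*np.arctan2(D[:,1],D[:,0]))).sum()/(w*r**6).sum()
        print(cam,n,ct.round(1),"corner dir mod60 %.1f"%(np.degrees(np.angle(M))/6),abs(M).round(3))
go(600,-297,100,0)
E
```

```text
['PlanningError', 'camera_model', 'get_image', 'grip_point_offset', 'sign_off', 'state']
18.700000000000003
[[684.9844587   15.54016494]]
[[690.06023834  16.47782686]]
[[686.91003397  20.31148554]]
[[689.4057768   16.06493869]]
top nutL [ 599.7 -296.6] corner dir mod60 28.7 0.19
top nutS [468.9 -27.5] corner dir mod60 12.1 0.037
scene nutL [ 598.4 -297.9] corner dir mod60 -17.5 0.437
scene nutS [468.6 -26.1] corner dir mod60 11.5 0.023
t 0.10 pos [ 205.5 -616.3  230.7] jaw -71.6 q6 -0.05 grip 1.001 F [-0.1 -0.2  0.2] -> dx 0.4752 dy -0.1780 dz 0.1310 turn -1.249
```

>>> {"api": "arm_command", "payload": {"plan": [{"claw": 90,"dx": 0.475,"dy": -0.178,"dz": 0.03,"turn": -1.25},{"claw": 90,"dx": 0.475,"dy": -0.178,"dz": 0.03,"turn": -1.25},{"claw": 90,"dx": 0.475,"dy": -0.178,"dz": 0.03,"turn": -1.25},{"claw": 90,"dx": 0.475,"dy": -0.178,"dz": 0.03,"turn": -1.25},{"claw": 90,"dx": 0.475,"dy": -0.178,"dz": 0.03,"turn": -1.25},{"claw": 90,"dx": 0.475,"dy": -0.178,"dz": 0.03,"turn": -1.25},{"claw": 90,"dx": 0.475,"dy": -0.178,"dz": 0.03,"turn": -1.25},{"claw": 90,"dx": 0.475,"dy": -0.178,"dz": 0.03,"turn": -1.25}], "force": 50}}

```text
t: 0.9
tool_pos: [517.2, -363.8, 207.4]
tcp_rot: [-2.268, -2.173, 0.0]
force: [0.3, -1.7, 0.3]
grip_width: 0.643
```

```bash
python3 -c "
from h import *
go(600,-297,60,0)"
```

```text
t 0.90 pos [ 517.2 -363.8  207.4] jaw -2.5 q6 -0.62 grip 0.643 F [ 0.3 -1.7  0.3] -> dx 0.0702 dy 0.0799 dz 0.1474 turn -0.043
```

>>> {"api": "arm_command", "payload": {"plan": [{"claw": 110,"dx": 0.03,"dy": 0.04,"dz": 0.05,"turn": -0.02},{"claw": 110,"dx": 0.06,"dy": 0.075,"dz": 0.09,"turn": -0.02},{"claw": 110,"dx": 0.06,"dy": 0.075,"dz": 0.14,"turn": -0.02},{"claw": 110,"dx": 0.06,"dy": 0.075,"dz": 0.14,"turn": -0.02},{"claw": 110,"dx": 0.06,"dy": 0.075,"dz": 0.14,"turn": -0.02},{"claw": 110,"dx": 0.06,"dy": 0.075,"dz": 0.14,"turn": -0.02}]}}

```text
t: 1.5
tool_pos: [593.6, -309.3, 67.9]
tcp_rot: [-2.253, -2.189, 0.001]
force: [0.8, -1.0, 0.5]
grip_width: 0.571
```

```bash
python3 -c "
from h import *
go(600,-297,4,0)"
```

```text
t 1.50 pos [ 593.6 -309.3   67.9] jaw -1.6 q6 -0.50 grip 0.571 F [ 0.8 -1.   0.5] -> dx 0.0124 dy 0.0061 dz 0.0639 turn -0.029
```

>>> {"api": "arm_command", "payload": {"plan": [{"claw": 110,"dx": 0.012,"dy": 0.006,"dz": 0.025,"turn": -0.029},{"claw": 110,"dx": 0.012,"dy": 0.006,"dz": 0.04,"turn": -0.029},{"claw": 110,"dx": 0.012,"dy": 0.006,"dz": 0.04,"turn": -0.029},{"claw": 110,"dx": 0.012,"dy": 0.006,"dz": 0.04,"turn": -0.029}]}}

```text
t: 1.9
tool_pos: [600.1, -298.2, 28.7]
tcp_rot: [2.222, 2.22, 0.0]
force: [0.3, -0.2, 0.4]
grip_width: 0.568
```

```bash
python3 -c "
from h import *
go(600,-297,4,0)
cv2.imwrite('pics/a1.png',cv2.resize(get_image('top')[130:230,360:480,::-1],None,fx=5,fy=5))"
```

```text
t 1.90 pos [ 600.1 -298.2   28.7] jaw -0.1 q6 -0.51 grip 0.568 F [ 0.3 -0.2  0.4] -> dx 0.0012 dy -0.0001 dz 0.0247 turn -0.001
```

View pics/a1.png

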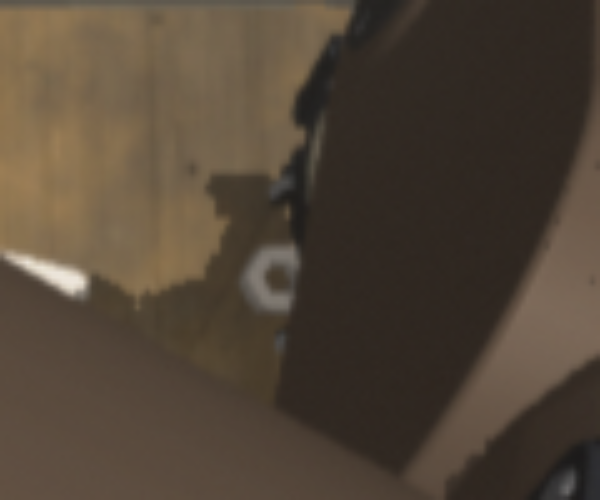

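The nut, at about (270,280) in the crop, sits between the two fingertips at (285,185) and (280,340). I'll go down and close.

>>> {"api": "arm_command", "payload": {"plan": [{"claw": 110,"dx": 0.001,"dz": 0.025},{"claw": 110,"dx": 0.001,"dz": 0.025},{"claw": 110,"dx": 0.001,"dz": 0.025},{"claw": 255,"dx": 0.001,"dz": 0.025},{"claw": 255,"dx": 0.001,"dz": 0.025},{"claw": 255,"dx": 0.001,"dz": 0.025},{"claw": 255,"dx": 0.001,"dz": 0.025},{"claw": 255,"dx": 0.001,"dz": 0.025}]}}

```text
invalid input at $.plan[0]: expected keys claw, dx, dy, dz, turn
```

```bash
python3 -c "
from h import *
go(465,117,90,0)"
```

```text
t 1.95 pos [ 600.4 -298.3   28.9] jaw -0.1 q6 -0.51 grip 0.570 F [ 0.   0.3 -0.1] -> dx 0.4151 dy -0.1358 dz -0.0615 turn -0.001
```

>>> {"api": "arm_command", "payload": {"plan": [{"claw": 110,"dx": 0.001,"dy": 0,"dz": 0.025,"turn": 0},{"claw": 110,"dx": 0.001,"dy": 0,"dz": 0.025,"turn": 0},{"claw": 110,"dx": 0.001,"dy": 0,"dz": 0.025,"turn": 0},{"claw": 255,"dx": 0.001,"dy": 0,"dz": 0.025,"turn": 0},{"claw": 255,"dx": 0.001,"dy": 0,"dz": 0.025,"turn": 0},{"claw": 255,"dx": 0.001,"dy": 0,"dz": 0.025,"turn": 0},{"claw": 255,"dx": 0.001,"dy": 0,"dz": 0.025,"turn": 0},{"claw": 255,"dx": 0.001,"dy": 0,"dz": 0.025,"turn": 0}]}}

```text
t: 2.75
tool_pos: [600.8, -296.9, 4.4]
tcp_rot: [2.22, 2.22, 0.001]
force: [-3.0, -0.2, 8.7]
grip_width: 0.35
```

```bash
python3 -c "
from h import *
go(465,117,90,0)"
```

```text
t 2.75 pos [ 600.8 -296.9    4.4] jaw 0.0 q6 -0.50 grip 0.350 F [-3.  -0.2  8.7] -> dx 0.4138 dy -0.1357 dz -0.0862 turn 0.000
```

>>> {"api": "arm_command", "payload": {"plan": [{"claw": 255,"dx": 0,"dy": 0,"dz": 0,"turn": 0},{"claw": 255,"dx": 0,"dy": 0,"dz": 0,"turn": 0},{"claw": 255,"dx": 0,"dy": 0,"dz": 0,"turn": 0}]}}

```text
t: 3.05
tool_pos: [600.8, -296.9, 4.4]
tcp_rot: [2.22, 2.22, 0.001]
force: [-2.4, 0.5, 9.2]
grip_width: 0.36
```

```bash
python3 -c "
from h import *
go(465,117,90,0)"
```

```text
t 3.05 pos [ 600.8 -296.9    4.4] jaw 0.0 q6 -0.50 grip 0.360 F [-2.4  0.5  9.2] -> dx 0.4138 dy -0.1357 dz -0.0862 turn 0.000
```

```bash
python3 -c "
from h import *
cv2.imwrite('pics/a2.png',cv2.resize(get_image('scene')[90:180,230:350,::-1],None,fx=6,fy=6,interpolation=cv2.INTER_CUBIC))"
```

```text
(no output)
```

View pics/a2.png

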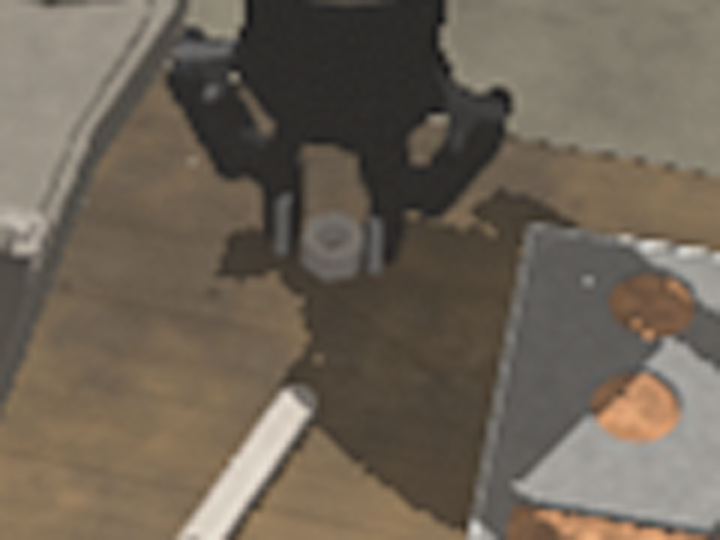

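The pads are near the nut, but there seems to be a gap and an upward force, so the tips may be rubbing the bench. I'll raise by 3 mm with the gripper closing.

>>> {"api": "arm_command", "payload": {"plan": [{"claw": 255,"dx": 0,"dy": 0,"dz": -0.003,"turn": 0},{"claw": 255,"dx": 0,"dy": 0,"dz": -0.003,"turn": 0},{"claw": 255,"dx": 0,"dy": 0,"dz": -0.003,"turn": 0},{"claw": 255,"dx": 0,"dy": 0,"dz": -0.003,"turn": 0}]}}

```text
t: 3.5
tool_pos: [600.2, -296.4, 5.8]
tcp_rot: [2.221, 2.221, 0.0]
force: [-0.1, 0.2, 0.0]
grip_width: 0.35
```

```bash
python3 -c "
from h import *
go(465,117,90,0)"
```

```text
t 3.50 pos [ 600.2 -296.4    5.8] jaw 0.0 q6 -0.50 grip 0.350 F [-0.1  0.2  0. ] -> dx 0.4134 dy -0.1352 dz -0.0843 turn 0.000
```

Force is now zero and the width is steady at 0.35. The tips reach the bench at TCP z of about 4.5. I'll regrip about 4 mm higher so the fingers clear the tray.

>>> {"api": "arm_command", "payload": {"plan": [{"claw": 130,"dx": 0,"dy": 0,"dz": 0,"turn": 0},{"claw": 130,"dx": 0,"dy": 0,"dz": -0.004,"turn": 0},{"claw": 130,"dx": 0,"dy": 0,"dz": -0.004,"turn": 0},{"claw": 255,"dx": 0,"dy": 0,"dz": -0.004,"turn": 0},{"claw": 255,"dx": 0,"dy": 0,"dz": -0.004,"turn": 0},{"claw": 255,"dx": 0,"dy": 0,"dz": -0.004,"turn": 0},{"claw": 255,"dx": 0,"dy": 0,"dz": -0.004,"turn": 0},{"claw": 255,"dx": 0,"dy": 0,"dz": -0.004,"turn": 0}]}}

```text
t: 4.3
tool_pos: [600.5, -296.6, 10.5]
tcp_rot: [2.221, 2.221, 0.0]
force: [-3.1, 0.7, 12.6]
grip_width: 0.321
```

>>> {"api": "arm_command", "payload": {"plan": [{"claw": 255,"dx": 0,"dy": 0,"dz": -0.03,"turn": 0},{"claw": 255,"dx": 0,"dy": 0,"dz": -0.07,"turn": 0},{"claw": 255,"dx": 0,"dy": 0,"dz": -0.08,"turn": 0},{"claw": 255,"dx": 0,"dy": 0,"dz": -0.08,"turn": 0}]}}

```text
t: 4.7
tool_pos: [601.3, -297.0, 91.7]
tcp_rot: [2.219, 2.219, 0.002]
force: [0.3, -0.5, -0.4]
grip_width: 0.314
```

```bash
python3 -c "
from h import *
go(465,117,90,0)
cv2.imwrite('pics/a3.png',cv2.resize(get_image('scene')[60:180,230:350,::-1],None,fx=5,fy=5,interpolation=cv2.INTER_CUBIC))"
```

```text
t 4.70 pos [ 601.3 -297.    91.7] jaw 0.0 q6 -0.50 grip 0.314 F [ 0.3 -0.5 -0.4] -> dx 0.4140 dy -0.1363 dz 0.0005 turn 0.000
```

View pics/a3.png

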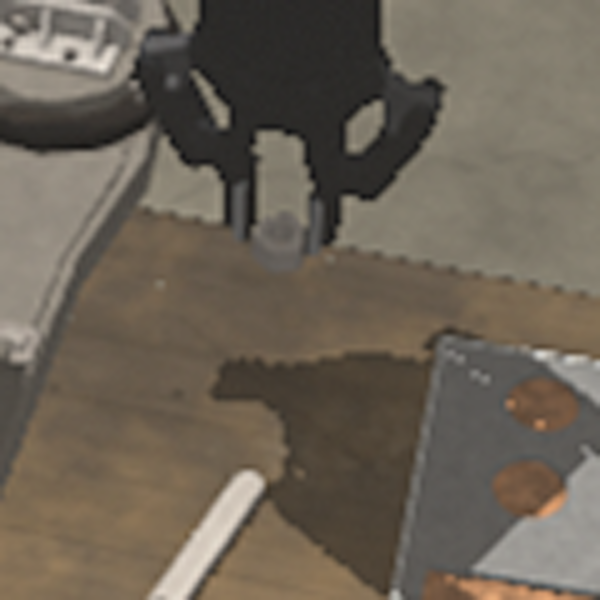

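>>> {"api": "arm_command", "payload": {"plan": [{"claw": 255,"dx": 0.414,"dy": -0.136,"dz": 0,"turn": 0},{"claw": 255,"dx": 0.414,"dy": -0.136,"dz": 0,"turn": 0},{"claw": 255,"dx": 0.414,"dy": -0.136,"dz": 0,"turn": 0},{"claw": 255,"dx": 0.414,"dy": -0.136,"dz": 0,"turn": 0},{"claw": 255,"dx": 0.414,"dy": -0.136,"dz": 0,"turn": 0},{"claw": 255,"dx": 0.414,"dy": -0.136,"dz": 0,"turn": 0},{"claw": 255,"dx": 0.414,"dy": -0.136,"dz": 0,"turn": 0},{"claw": 255,"dx": 0.414,"dy": -0.136,"dz": 0,"turn": 0}]}}

```text
t: 5.55
tool_pos: [473.4, 85.2, 88.4]
tcp_rot: [-2.221, -2.22, 0.003]
force: [0.7, 0.7, -0.1]
grip_width: 0.31
```

>>> {"api": "arm_command", "payload": {"plan": [{"claw": 255,"dx": 0,"dy": 0,"dz": 0,"turn": 0},{"claw": 255,"dx": 0,"dy": 0,"dz": 0,"turn": 0}]}}

```text
t: 5.75
tool_pos: [474.2, 84.7, 88.6]
tcp_rot: [-2.217, -2.224, 0.003]
force: [-0.6, -0.6, -0.9]
grip_width: 0.311
```

```bash
python3 -c "
from h import *
go(465.5,117,17,0.5)"
```

```text
t 5.75 pos [474.2  84.7  88.6] jaw 0.2 q6 0.11 grip 0.311 F [-0.6 -0.6 -0.9] -> dx 0.0324 dy -0.0085 dz 0.0716 turn -0.006
```

>>> {"api": "arm_command", "payload": {"plan": [{"claw": 255,"dx": 0.032,"dy": -0.0085,"dz": 0.02,"turn": 0},{"claw": 255,"dx": 0.032,"dy": -0.0085,"dz": 0.05,"turn": 0},{"claw": 255,"dx": 0.032,"dy": -0.0085,"dz": 0.06,"turn": 0},{"claw": 255,"dx": 0.032,"dy": -0.0085,"dz": 0.06,"turn": 0},{"claw": 255,"dx": 0.032,"dy": -0.0085,"dz": 0.06,"turn": 0}]}}

```text
t: 6.25
tool_pos: [467.2, 114.7, 29.9]
tcp_rot: [-2.223, -2.22, 0.001]
force: [0.2, -0.3, -0.5]
grip_width: 0.311
```

```bash
python3 -c "
from h import *
go(465.5,117,17,0.5)"
```

```text
t 6.25 pos [467.2 114.7  29.9] jaw -0.1 q6 0.18 grip 0.311 F [ 0.2 -0.3 -0.5] -> dx 0.0023 dy -0.0017 dz 0.0129 turn -0.010
```

>>> {"api": "arm_command", "payload": {"plan": [{"claw": 255,"dx": 0.002,"dy": -0.001,"dz": 0.012,"turn": -0.005},{"claw": 255,"dx": 0.002,"dy": -0.001,"dz": 0.012,"turn": -0.005},{"claw": 255,"dx": 0.002,"dy": -0.001,"dz": 0.012,"turn": -0.005},{"claw": 150,"dx": 0.002,"dy": -0.001,"dz": 0.012,"turn": -0.005},{"claw": 120,"dx": 0.002,"dy": -0.001,"dz": 0.012,"turn": -0.005},{"claw": 110,"dx": 0.002,"dy": -0.001,"dz": 0.012,"turn": -0.005},{"claw": 100,"dx": 0.002,"dy": -0.001,"dz": -0.02,"turn": -0.005},{"claw": 100,"dx": 0.002,"dy": -0.001,"dz": -0.07,"turn": -0.005}]}}

```text
t: 7.05
tool_pos: [464.0, 117.3, 98.7]
tcp_rot: [-2.214, -2.225, 0.007]
force: [1.3, 0.2, -0.5]
grip_width: 0.606
```

```bash
python3 -c "
from h import *
go(604,60,90,-14.5)
cv2.imwrite('pics/a4.png',cv2.resize(get_image('scene')[270:400,240:360,::-1],None,fx=4,fy=4,interpolation=cv2.INTER_CUBIC))"
```

```text
t 7.05 pos [464.  117.3  98.7] jaw 0.3 q6 0.18 grip 0.606 F [ 1.3  0.2 -0.5] -> dx -0.0580 dy 0.1397 dz 0.0081 turn 0.258
```

View pics/a4.png

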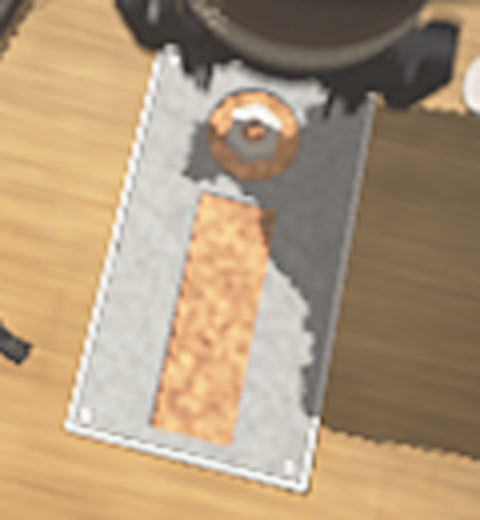

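The large nut lies flat and central in its pocket at crop (253,132). Next is the stone.

>>> {"api": "arm_command", "payload": {"plan": [{"claw": 90,"dx": -0.058,"dy": 0.14,"dz": 0.008,"turn": 0.258},{"claw": 90,"dx": -0.058,"dy": 0.14,"dz": 0.008,"turn": 0.258},{"claw": 90,"dx": -0.058,"dy": 0.14,"dz": 0.008,"turn": 0.258},{"claw": 90,"dx": -0.058,"dy": 0.14,"dz": 0.04,"turn": 0.258},{"claw": 90,"dx": -0.058,"dy": 0.14,"dz": 0.04,"turn": 0.258},{"claw": 90,"dx": -0.058,"dy": 0.14,"dz": 0.04,"turn": 0.258}]}}

```text
t: 7.7
tool_pos: [604.9, 60.4, 59.3]
tcp_rot: [-2.483, -1.922, 0.003]
force: [-0.8, 0.8, 0.1]
grip_width: 0.65
```

```bash
python3 -c "
from h import *
go(604,60,14,-14.5)
im=get_image('scene')[:,:,::-1]
cv2.imwrite('pics/a5.png',cv2.resize(im[200:300,190:310],None,fx=5,fy=5,interpolation=cv2.INTER_CUBIC))"
```

```text
t 7.70 pos [604.9  60.4  59.3] jaw -14.5 q6 0.30 grip 0.650 F [-0.8  0.8  0.1] -> dx -0.0006 dy -0.0006 dz 0.0453 turn -0.000
```

View pics/a5.png

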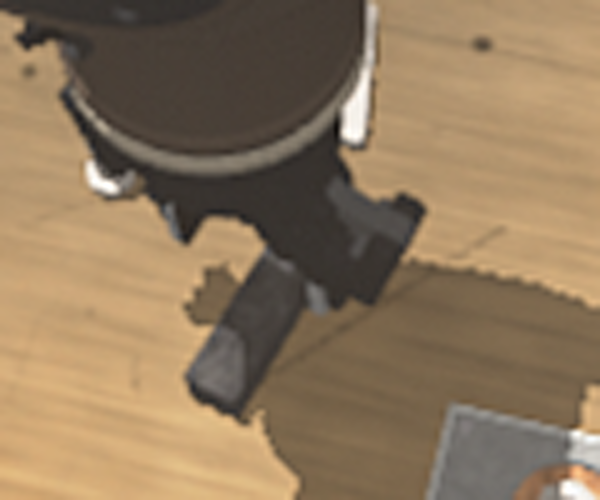

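The stone, from (245,390) to (290,270) in the crop, lies between the open fingers. I'll go down and grip.

>>> {"api": "arm_command", "payload": {"plan": [{"claw": 90,"dx": 0,"dy": 0,"dz": 0.03,"turn": 0},{"claw": 90,"dx": 0,"dy": 0,"dz": 0.045,"turn": 0},{"claw": 90,"dx": 0,"dy": 0,"dz": 0.045,"turn": 0},{"claw": 255,"dx": 0,"dy": 0,"dz": 0.045,"turn": 0},{"claw": 255,"dx": 0,"dy": 0,"dz": 0.045,"turn": 0},{"claw": 255,"dx": 0,"dy": 0,"dz": 0.045,"turn": 0},{"claw": 255,"dx": 0,"dy": 0,"dz": 0.045,"turn": 0},{"claw": 255,"dx": 0,"dy": 0,"dz": 0.045,"turn": 0}], "force": 70}}

```text
t: 8.55
tool_pos: [606.8, 60.5, 16.2]
tcp_rot: [2.483, 1.923, 0.002]
force: [-2.6, 1.1, 9.8]
grip_width: 0.256
```

>>> {"api": "arm_command", "payload": {"plan": [{"claw": 255,"dx": 0,"dy": 0,"dz": 0,"turn": 0},{"claw": 255,"dx": 0,"dy": 0,"dz": 0,"turn": 0},{"claw": 255,"dx": 0,"dy": 0,"dz": -0.02,"turn": 0},{"claw": 255,"dx": 0,"dy": 0,"dz": -0.06,"turn": 0},{"claw": 255,"dx": 0,"dy": 0,"dz": -0.07,"turn": 0},{"claw": 255,"dx": 0,"dy": 0,"dz": -0.07,"turn": 0}]}}

```text
t: 9.15
tool_pos: [607.6, 60.4, 87.1]
tcp_rot: [2.482, 1.922, 0.005]
force: [-0.1, 0.3, -2.4]
grip_width: 0.254
```

```bash
python3 -c "
from h import *
go(465.5,206,70,0.5)
im=get_image('scene')[:,:,::-1]
cv2.imwrite('pics/a6.png',cv2.resize(im[200:320,190:310],None,fx=5,fy=5,interpolation=cv2.INTER_CUBIC))"
```

```text
t 9.15 pos [607.6  60.4  87.1] jaw -14.5 q6 0.30 grip 0.254 F [-0.1  0.3 -2.4] -> dx 0.1054 dy -0.1741 dz 0.0165 turn -0.262
```

View pics/a6.png

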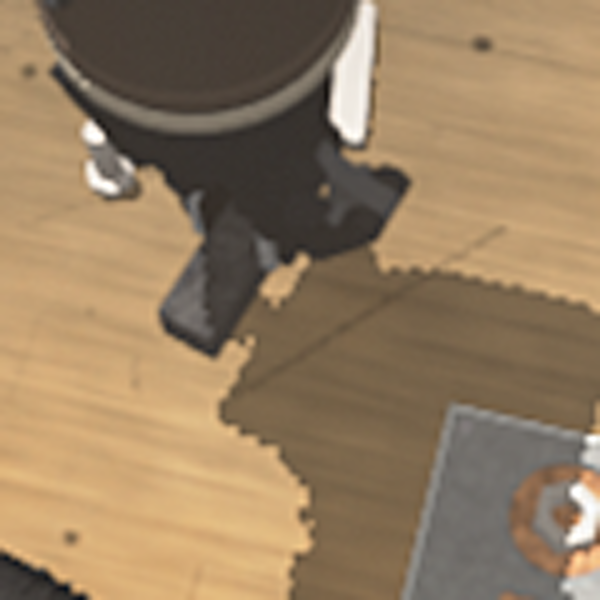

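>>> {"api": "arm_command", "payload": {"plan": [{"claw": 255,"dx": 0.105,"dy": -0.174,"dz": 0.0,"turn": -0.262},{"claw": 255,"dx": 0.105,"dy": -0.174,"dz": 0.0,"turn": -0.262},{"claw": 255,"dx": 0.105,"dy": -0.174,"dz": 0.0,"turn": -0.262},{"claw": 255,"dx": 0.105,"dy": -0.174,"dz": 0.0,"turn": -0.262},{"claw": 255,"dx": 0.105,"dy": -0.174,"dz": 0.0,"turn": -0.262},{"claw": 255,"dx": 0.105,"dy": -0.174,"dz": 0.03,"turn": -0.262},{"claw": 255,"dx": 0.105,"dy": -0.174,"dz": 0.03,"turn": -0.262},{"claw": 255,"dx": 0.105,"dy": -0.174,"dz": 0.03,"turn": -0.262}]}}

```text
t: 10.0
tool_pos: [463.1, 205.0, 53.9]
tcp_rot: [-2.211, -2.23, 0.004]
force: [-0.4, 0.6, -2.2]
grip_width: 0.254
```

```bash
python3 -c "
from h import *
go(465.5,206,30,0.5)
im=get_image('scene')[:,:,::-1]
cv2.imwrite('pics/a7.png',cv2.resize(im[270:400,240:360],None,fx=4,fy=4,interpolation=cv2.INTER_CUBIC))"
```

```text
t 10.00 pos [463.1 205.   53.9] jaw 0.5 q6 0.35 grip 0.254 F [-0.4  0.6 -2.2] -> dx 0.0010 dy 0.0024 dz 0.0239 turn 0.000
```

View pics/a7.png

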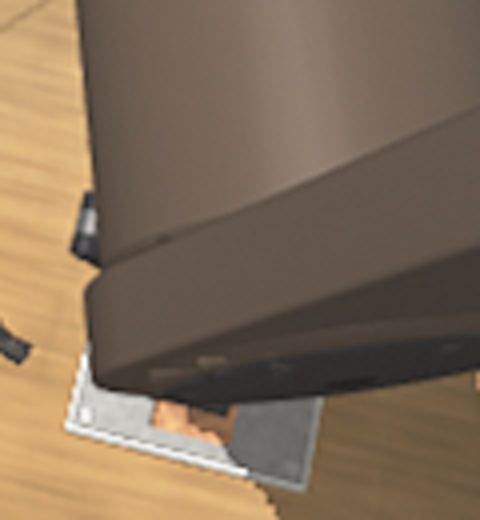

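The arm hides most of the tray, and the end of the stone shows over the cork at about (210,405). I'll lower it and watch the force.

>>> {"api": "arm_command", "payload": {"plan": [{"claw": 255,"dx": 0.001,"dy": 0.002,"dz": 0.02,"turn": 0},{"claw": 255,"dx": 0.001,"dy": 0.002,"dz": 0.027,"turn": 0},{"claw": 255,"dx": 0.001,"dy": 0.002,"dz": 0.03,"turn": 0},{"claw": 255,"dx": 0.001,"dy": 0.002,"dz": 0.032,"turn": 0},{"claw": 255,"dx": 0.001,"dy": 0.002,"dz": 0.032,"turn": 0}]}}

```text
t: 10.55
tool_pos: [466.1, 206.5, 23.0]
tcp_rot: [2.212, 2.231, 0.0]
force: [-0.3, 1.0, -2.3]
grip_width: 0.253
```

```bash
python3 -c "
from h import *
go(465.5,206,22,0.5)"
```

```text
t 10.55 pos [466.1 206.5  23. ] jaw 0.5 q6 0.35 grip 0.253 F [-0.3  1.  -2.3] -> dx -0.0005 dy -0.0006 dz 0.0010 turn 0.000
```

No contact at z 23, where the stone's underside is about 7 mm up and so inside the pocket. I'll release it.

>>> {"api": "arm_command", "payload": {"plan": [{"claw": 255,"dx": 0,"dy": 0,"dz": 0.001,"turn": 0},{"claw": 150,"dx": 0,"dy": 0,"dz": 0.001,"turn": 0},{"claw": 120,"dx": 0,"dy": 0,"dz": 0.001,"turn": 0},{"claw": 100,"dx": 0,"dy": 0,"dz": 0.001,"turn": 0},{"claw": 90,"dx": 0,"dy": 0,"dz": -0.02,"turn": 0},{"claw": 90,"dx": 0,"dy": 0,"dz": -0.06,"turn": 0},{"claw": 90,"dx": 0,"dy": 0,"dz": -0.07,"turn": 0}]}}

```text
t: 11.25
tool_pos: [467.3, 207.1, 95.6]
tcp_rot: [2.21, 2.23, 0.005]
force: [-0.7, 0.6, -0.5]
grip_width: 0.649
```

```bash
python3 -c "
from h import *
go(607,-55,60,10.5)"
```

```text
t 11.25 pos [467.3 207.1  95.6] jaw 0.5 q6 0.35 grip 0.649 F [-0.7  0.6 -0.5] -> dx -0.2634 dy 0.1372 dz 0.0358 turn -0.174
```

>>> {"api": "arm_command", "payload": {"plan": [{"claw": 90,"dx": -0.263,"dy": 0.137,"dz": 0,"turn": -0.174},{"claw": 90,"dx": -0.263,"dy": 0.137,"dz": 0,"turn": -0.174},{"claw": 90,"dx": -0.263,"dy": 0.137,"dz": 0,"turn": -0.174},{"claw": 90,"dx": -0.263,"dy": 0.137,"dz": 0,"turn": -0.174},{"claw": 90,"dx": -0.263,"dy": 0.137,"dz": 0,"turn": -0.174},{"claw": 90,"dx": -0.263,"dy": 0.137,"dz": 0,"turn": -0.174},{"claw": 90,"dx": -0.263,"dy": 0.137,"dz": 0.04,"turn": -0.174},{"claw": 90,"dx": -0.263,"dy": 0.137,"dz": 0.04,"turn": -0.174}]}}

```text
t: 12.05
tool_pos: [603.2, -56.5, 48.9]
tcp_rot: [-2.009, -2.409, 0.004]
force: [-1.1, 0.9, -0.7]
grip_width: 0.647
```

```bash
python3 -c "
from h import *
go(607,-55,6.5,10.5)
im=get_image('scene')[:,:,::-1]
cv2.imwrite('pics/a8.png',cv2.resize(im[140:400,200:360],None,fx=2.3,fy=2.3,interpolation=cv2.INTER_CUBIC))"
```

```text
t 12.05 pos [603.2 -56.5  48.9] jaw 10.3 q6 -0.32 grip 0.647 F [-1.1  0.9 -0.7] -> dx 0.0008 dy 0.0042 dz 0.0423 turn -0.003
```

View pics/a8.png

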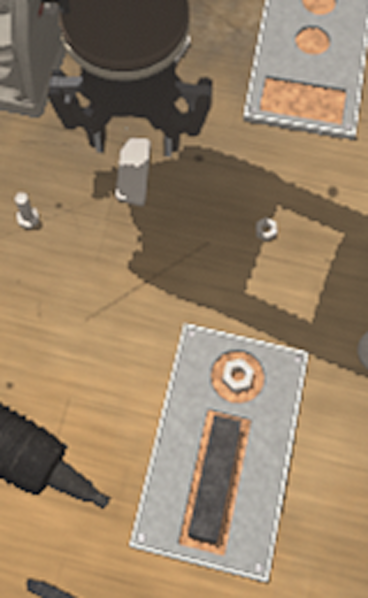

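The stone sits well in its pocket (crop (217,480)) with the nut beside it at (238,375), and the plate is between the open fingers. I'll go down for the plate.

>>> {"api": "arm_command", "payload": {"plan": [{"claw": 100,"dx": 0.001,"dy": 0.004,"dz": 0.025,"turn": 0},{"claw": 100,"dx": 0.001,"dy": 0.004,"dz": 0.043,"turn": 0},{"claw": 100,"dx": 0.001,"dy": 0.004,"dz": 0.043,"turn": 0},{"claw": 100,"dx": 0.001,"dy": 0.004,"dz": 0.043,"turn": 0},{"claw": 255,"dx": 0.001,"dy": 0.004,"dz": 0.043,"turn": 0},{"claw": 255,"dx": 0.001,"dy": 0.004,"dz": 0.043,"turn": 0},{"claw": 255,"dx": 0.001,"dy": 0.004,"dz": 0.043,"turn": 0},{"claw": 255,"dx": 0.001,"dy": 0.004,"dz": 0.043,"turn": 0}], "force": 50}}

```text
t: 12.9
tool_pos: [609.3, -53.5, 10.1]
tcp_rot: [2.009, 2.415, 0.0]
force: [-0.4, 0.3, 0.2]
grip_width: 0.0
```

>>> {"api": "arm_command", "payload": {"plan": [{"claw": 255,"dx": 0,"dy": 0,"dz": 0,"turn": 0},{"claw": 255,"dx": 0,"dy": 0,"dz": 0,"turn": 0},{"claw": 255,"dx": 0,"dy": 0,"dz": 0,"turn": 0}]}}

```text
t: 13.2
tool_pos: [609.0, -53.5, 9.7]
tcp_rot: [-2.009, -2.415, 0.0]
force: [-0.2, -0.7, 0.1]
grip_width: 0.001
```

```bash
python3 -c "
from h import *
go(607,-55,90,10.5)"
```

```text
t 13.20 pos [609.  -53.5   9.7] jaw 10.5 q6 -0.32 grip 0.001 F [-0.2 -0.7  0.1] -> dx -0.0011 dy -0.0023 dz -0.0803 turn -0.000
```

The jaws closed empty because the TCP only reached z 10, above the 8 mm plate. I'll lift, open, check, and go lower.

>>> {"api": "arm_command", "payload": {"plan": [{"claw": 255,"dx": 0,"dy": -0.002,"dz": -0.015,"turn": 0},{"claw": 95,"dx": 0,"dy": -0.002,"dz": -0.02,"turn": 0},{"claw": 95,"dx": 0,"dy": -0.002,"dz": -0.02,"turn": 0},{"claw": 95,"dx": 0,"dy": -0.002,"dz": -0.02,"turn": 0},{"claw": 95,"dx": 0,"dy": -0.002,"dz": -0.02,"turn": 0},{"claw": 95,"dx": 0,"dy": -0.002,"dz": -0.02,"turn": 0}]}}

```text
t: 13.8
tool_pos: [606.9, -53.8, 29.4]
tcp_rot: [-2.009, -2.415, 0.0]
force: [1.0, 0.8, -0.2]
grip_width: 0.629
```

```bash
python3 -c "
from h import *
go(607,-55,3,10.5)
im=get_image('scene')[:,:,::-1]
cv2.imwrite('pics/a9.png',cv2.resize(im[150:250,200:320],None,fx=5,fy=5,interpolation=cv2.INTER_CUBIC))"
```

```text
t 13.80 pos [606.9 -53.8  29.4] jaw 10.5 q6 -0.32 grip 0.629 F [ 1.   0.8 -0.2] -> dx -0.0012 dy -0.0001 dz 0.0264 turn -0.000
```

View pics/a9.png

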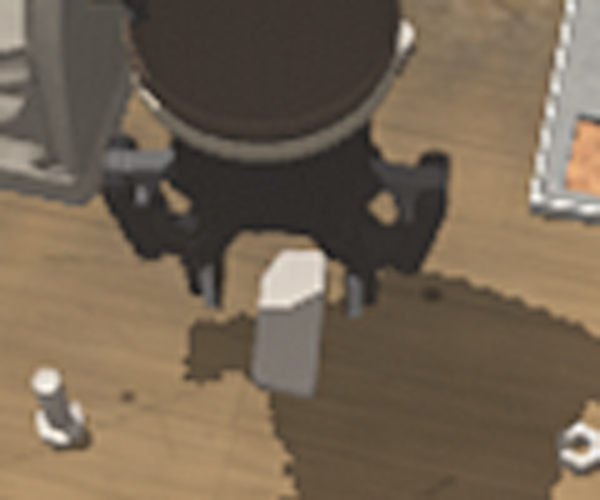

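The plate is undisturbed at crop (290,320), between the fingers. This time I'll settle lower before closing.

>>> {"api": "arm_command", "payload": {"plan": [{"claw": 105,"dx": -0.001,"dy": 0,"dz": 0.015,"turn": 0},{"claw": 105,"dx": -0.001,"dy": 0,"dz": 0.026,"turn": 0},{"claw": 105,"dx": -0.001,"dy": 0,"dz": 0.026,"turn": 0},{"claw": 105,"dx": -0.001,"dy": 0,"dz": 0.026,"turn": 0},{"claw": 105,"dx": -0.001,"dy": 0,"dz": 0.026,"turn": 0}]}}

```text
t: 14.35
tool_pos: [607.4, -54.8, 3.7]
tcp_rot: [-2.009, -2.415, 0.0]
force: [0.6, -0.1, 0.7]
grip_width: 0.589
```

```bash
python3 -c "
from h import *
go(607,-55,3,10.5)"
```

```text
t 14.35 pos [607.4 -54.8   3.7] jaw 10.5 q6 -0.32 grip 0.589 F [ 0.6 -0.1  0.7] -> dx -0.0001 dy -0.0004 dz 0.0007 turn -0.000
```

>>> {"api": "arm_command", "payload": {"plan": [{"claw": 255,"dx": 0,"dy": 0,"dz": 0,"turn": 0},{"claw": 255,"dx": 0,"dy": 0,"dz": 0,"turn": 0},{"claw": 255,"dx": 0,"dy": 0,"dz": 0,"turn": 0},{"claw": 255,"dx": 0,"dy": 0,"dz": 0,"turn": 0},{"claw": 255,"dx": 0,"dy": 0,"dz": 0,"turn": 0},{"claw": 255,"dx": 0,"dy": 0,"dz": 0,"turn": 0}]}}

```text
t: 14.95
tool_pos: [607.6, -54.8, 4.3]
tcp_rot: [2.009, 2.415, 0.001]
force: [-1.4, -0.8, 5.6]
grip_width: 0.303
```

```bash
python3 -c "
from h import *
go(607,-55,90,10.5)"
```

```text
t 14.95 pos [607.6 -54.8   4.3] jaw 10.5 q6 -0.32 grip 0.303 F [-1.4 -0.8  5.6] -> dx -0.0001 dy -0.0005 dz -0.0857 turn -0.000
```

>>> {"api": "arm_command", "payload": {"plan": [{"claw": 255,"dx": 0,"dy": 0,"dz": -0.02,"turn": 0},{"claw": 255,"dx": 0,"dy": 0,"dz": -0.06,"turn": 0},{"claw": 255,"dx": 0,"dy": 0,"dz": -0.085,"turn": 0},{"claw": 255,"dx": 0,"dy": 0,"dz": -0.085,"turn": 0}]}}

```text
t: 15.35
tool_pos: [609.6, -55.1, 92.5]
tcp_rot: [2.006, 2.411, 0.005]
force: [0.5, 0.1, -1.6]
grip_width: 0.304
```

```bash
python3 -c "
from h import *
go(461.3,-172.5,70,92.6)
im=get_image('scene')[:,:,::-1]
cv2.imwrite('pics/b1.png',cv2.resize(im[130:250,200:320],None,fx=5,fy=5,interpolation=cv2.INTER_CUBIC))"
```

```text
t 15.35 pos [609.6 -55.1  92.5] jaw 10.5 q6 -0.32 grip 0.304 F [ 0.5  0.1 -1.6] -> dx -0.0884 dy -0.1673 dz 0.0217 turn -1.433
```

View pics/b1.png

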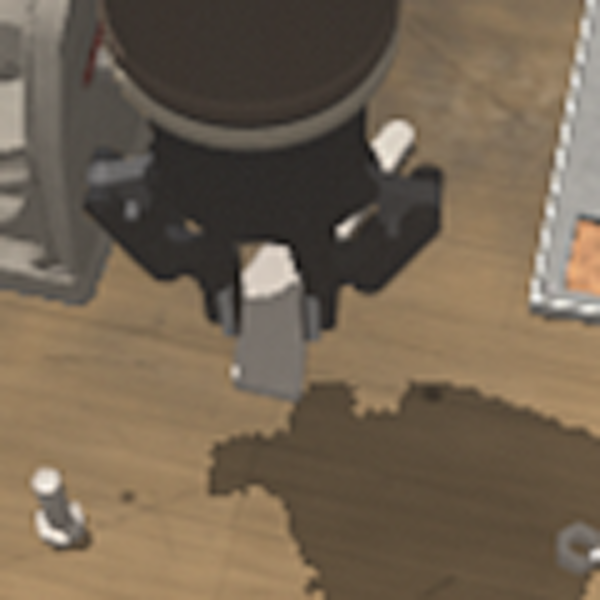

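The plate is held level at crop (270,335). I'll turn and carry it to the slot.

>>> {"api": "arm_command", "payload": {"plan": [{"claw": 255,"dx": -0.088,"dy": -0.167,"dz": 0,"turn": -1.43},{"claw": 255,"dx": -0.088,"dy": -0.167,"dz": 0,"turn": -1.43},{"claw": 255,"dx": -0.088,"dy": -0.167,"dz": 0,"turn": -1.43},{"claw": 255,"dx": -0.088,"dy": -0.167,"dz": 0,"turn": -1.43},{"claw": 255,"dx": -0.088,"dy": -0.167,"dz": 0,"turn": -1.43},{"claw": 255,"dx": -0.088,"dy": -0.167,"dz": 0,"turn": -1.43},{"claw": 255,"dx": -0.088,"dy": -0.167,"dz": 0,"turn": -1.43},{"claw": 255,"dx": -0.088,"dy": -0.167,"dz": 0,"turn": -1.43}]}}

```text
t: 16.2
tool_pos: [458.4, -171.7, 87.9]
tcp_rot: [-0.334, -3.123, -0.001]
force: [1.3, 1.0, -0.6]
grip_width: 0.301
```

>>> {"api": "arm_command", "payload": {"plan": [{"claw": 255,"dx": 0,"dy": 0,"dz": 0,"turn": -0.14},{"claw": 255,"dx": 0,"dy": 0,"dz": 0.02,"turn": -0.23},{"claw": 255,"dx": 0,"dy": 0,"dz": 0.02,"turn": -0.23},{"claw": 255,"dx": 0,"dy": 0,"dz": 0.02,"turn": -0.23}]}}

```text
t: 16.6
tool_pos: [458.3, -171.4, 68.1]
tcp_rot: [0.012, -3.14, -0.001]
force: [0.1, -1.0, -0.9]
grip_width: 0.3
```

```bash
python3 -c "
from h import *
go(461.3,-172.5,12,92.6)
im=get_image('scene')[:,:,::-1]
cv2.imwrite('pics/b2.png',cv2.resize(im[90:230,280:400],None,fx=4,fy=4,interpolation=cv2.INTER_CUBIC))"
```

```text
t 16.60 pos [ 458.3 -171.4   68.1] jaw 90.4 q6 -2.00 grip 0.300 F [ 0.1 -1.  -0.9] -> dx -0.0031 dy -0.0012 dz 0.0561 turn -0.038
```

View pics/b2.png

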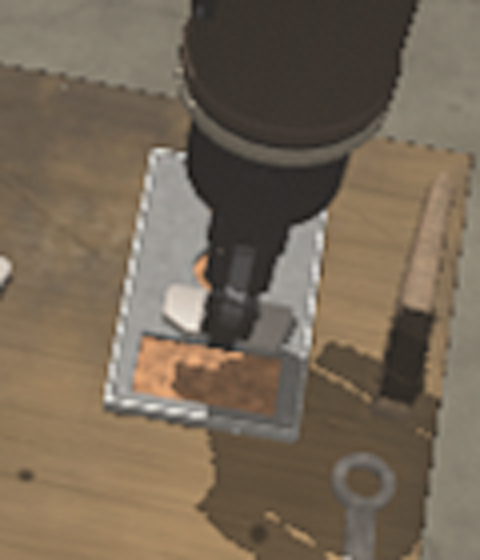

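The plate is aligned above the slot at about (235,315), offset upward in the image only because of its height. I'll lower it.

>>> {"api": "arm_command", "payload": {"plan": [{"claw": 255,"dx": -0.003,"dy": -0.001,"dz": 0.02,"turn": -0.038},{"claw": 255,"dx": -0.003,"dy": -0.001,"dz": 0.045,"turn": -0.038},{"claw": 255,"dx": -0.003,"dy": -0.001,"dz": 0.053,"turn": -0.038},{"claw": 255,"dx": -0.003,"dy": -0.001,"dz": 0.053,"turn": -0.038},{"claw": 255,"dx": -0.003,"dy": -0.001,"dz": 0.053,"turn": -0.038}]}}

```text
t: 17.15
tool_pos: [462.3, -172.8, 16.3]
tcp_rot: [-0.075, 3.141, -0.0]
force: [1.2, -0.8, -0.7]
grip_width: 0.301
```

```bash
python3 -c "
from h import *
go(461.3,-172.5,12,92.6)"
```

```text
t 17.15 pos [ 462.3 -172.8   16.3] jaw 92.8 q6 -2.04 grip 0.301 F [ 1.2 -0.8 -0.7] -> dx 0.0010 dy 0.0003 dz 0.0043 turn 0.003
```

>>> {"api": "arm_command", "payload": {"plan": [{"claw": 255,"dx": 0,"dy": 0,"dz": 0.003,"turn": 0},{"claw": 255,"dx": 0,"dy": 0,"dz": 0.003,"turn": 0},{"claw": 255,"dx": 0,"dy": 0,"dz": 0.003,"turn": 0},{"claw": 155,"dx": 0,"dy": 0,"dz": 0.003,"turn": 0},{"claw": 130,"dx": 0,"dy": 0,"dz": 0.003,"turn": 0},{"claw": 120,"dx": 0,"dy": 0,"dz": 0.003,"turn": 0},{"claw": 110,"dx": 0,"dy": 0,"dz": -0.02,"turn": 0},{"claw": 110,"dx": 0,"dy": 0,"dz": -0.07,"turn": 0}]}}

```text
t: 17.95
tool_pos: [460.1, -171.8, 84.0]
tcp_rot: [0.076, -3.135, -0.004]
force: [0.9, -1.3, 0.0]
grip_width: 0.568
```

```bash
python3 -c "
from h import *
go(469.5,-27,60,102)
im=get_image('scene')[:,:,::-1]
cv2.imwrite('pics/b3.png',cv2.resize(im[90:230,280:400],None,fx=4,fy=4,interpolation=cv2.INTER_CUBIC))"
```

```text
t 17.95 pos [ 460.1 -171.8   84. ] jaw 92.8 q6 -2.04 grip 0.568 F [ 0.9 -1.3  0. ] -> dx -0.0166 dy 0.1441 dz 0.0243 turn -0.161
```

View pics/b3.png

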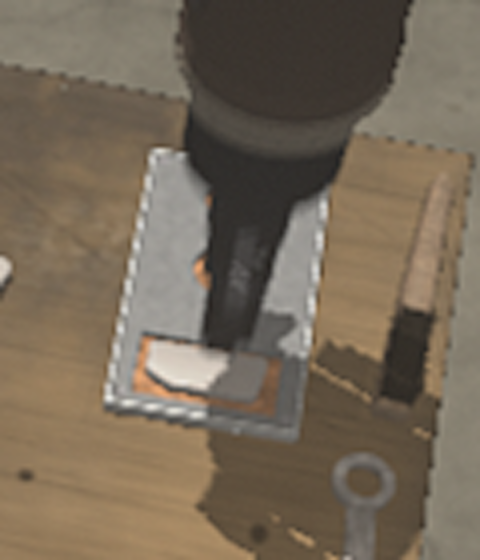

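The plate lies flat in the slot at about (205,370). Next is the small nut.

>>> {"api": "arm_command", "payload": {"plan": [{"claw": 120,"dx": -0.0166,"dy": 0.144,"dz": 0,"turn": -0.16},{"claw": 120,"dx": -0.0166,"dy": 0.144,"dz": 0,"turn": -0.16},{"claw": 120,"dx": -0.0166,"dy": 0.144,"dz": 0,"turn": -0.16},{"claw": 120,"dx": -0.0166,"dy": 0.144,"dz": 0.02,"turn": -0.16},{"claw": 120,"dx": -0.0166,"dy": 0.144,"dz": 0.05,"turn": -0.16},{"claw": 120,"dx": -0.0166,"dy": 0.144,"dz": 0.05,"turn": -0.16},{"claw": 120,"dx": -0.0166,"dy": 0.144,"dz": 0.05,"turn": -0.16}]}}

```text
t: 18.7
tool_pos: [471.2, -28.1, 35.8]
tcp_rot: [0.327, -3.123, -0.001]
force: [-0.6, 0.5, 0.6]
grip_width: 0.53
```

```bash
python3 -c "
from h import *
go(469.5,-27,4,102)
im=get_image('scene')[:,:,::-1]
cv2.imwrite('pics/b4.png',cv2.resize(im[180:300,250:370],None,fx=5,fy=5,interpolation=cv2.INTER_CUBIC))"
```

```text
t 18.70 pos [471.2 -28.1  35.8] jaw 102.0 q6 -1.90 grip 0.530 F [-0.6  0.5  0.6] -> dx 0.0014 dy 0.0014 dz 0.0318 turn -0.001
```

View pics/b4.png

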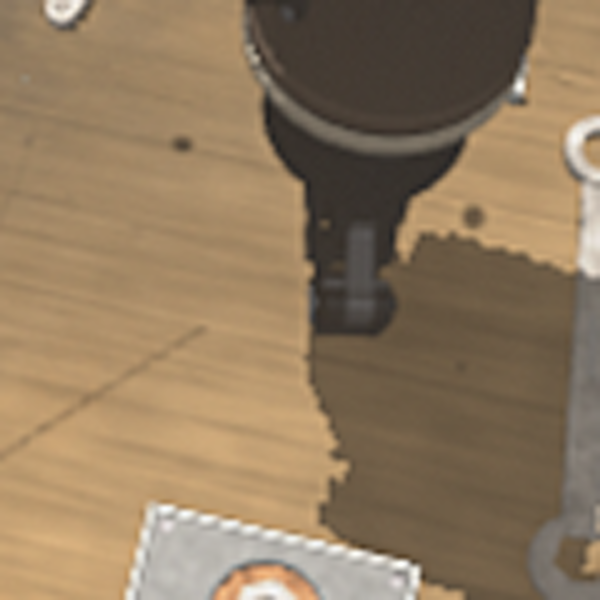

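The near finger at about (345,300) hides the nut, as expected. I'll go down with the measured position.

>>> {"api": "arm_command", "payload": {"plan": [{"claw": 120,"dx": 0.001,"dy": 0.001,"dz": 0.02,"turn": 0},{"claw": 120,"dx": 0.001,"dy": 0.001,"dz": 0.031,"turn": 0},{"claw": 120,"dx": 0.001,"dy": 0.001,"dz": 0.031,"turn": 0},{"claw": 120,"dx": 0.001,"dy": 0.001,"dz": 0.031,"turn": 0},{"claw": 120,"dx": 0.001,"dy": 0.001,"dz": 0.031,"turn": 0}]}}

```text
t: 19.25
tool_pos: [470.9, -27.4, 5.4]
tcp_rot: [-0.327, 3.124, -0.0]
force: [0.1, 0.5, 0.2]
grip_width: 0.533
```

```bash
python3 -c "
from h import *
go(469.5,-27,4,102)"
```

```text
t 19.25 pos [470.9 -27.4   5.4] jaw 102.0 q6 -1.90 grip 0.533 F [0.1 0.5 0.2] -> dx 0.0012 dy 0.0007 dz 0.0014 turn -0.001
```

>>> {"api": "arm_command", "payload": {"plan": [{"claw": 255,"dx": 0.001,"dy": 0,"dz": 0.001,"turn": 0},{"claw": 255,"dx": 0.001,"dy": 0,"dz": 0.001,"turn": 0},{"claw": 255,"dx": 0.001,"dy": 0,"dz": 0.001,"turn": 0},{"claw": 255,"dx": 0.001,"dy": 0,"dz": 0.001,"turn": 0},{"claw": 255,"dx": 0.001,"dy": 0,"dz": 0.001,"turn": 0},{"claw": 255,"dx": 0.001,"dy": 0,"dz": 0.001,"turn": 0},{"claw": 255,"dx": 0.001,"dy": 0,"dz": 0.001,"turn": 0}]}}

```text
t: 19.95
tool_pos: [469.6, -27.5, 4.3]
tcp_rot: [-0.327, 3.124, -0.0]
force: [-1.7, -0.8, 12.9]
grip_width: 0.217
```

```bash
python3 -c "
from h import *
go(467,-299.3,85,102)"
```

```text
t 19.95 pos [469.6 -27.5   4.3] jaw 102.0 q6 -1.90 grip 0.217 F [-1.7 -0.8 12.9] -> dx 0.0588 dy -0.2653 dz -0.0807 turn -0.001
```

The width is 18.4 mm, so the jaws are on the flats. I'll lift and carry it.

>>> {"api": "arm_command", "payload": {"plan": [{"claw": 255,"dx": 0,"dy": 0,"dz": -0.02,"turn": 0},{"claw": 255,"dx": 0,"dy": 0,"dz": -0.06,"turn": 0},{"claw": 255,"dx": 0,"dy": 0,"dz": -0.08,"turn": 0},{"claw": 255,"dx": 0.059,"dy": -0.265,"dz": -0.08,"turn": 0},{"claw": 255,"dx": 0.059,"dy": -0.265,"dz": -0.08,"turn": 0},{"claw": 255,"dx": 0.059,"dy": -0.265,"dz": -0.08,"turn": 0},{"claw": 255,"dx": 0.059,"dy": -0.265,"dz": -0.08,"turn": 0},{"claw": 255,"dx": 0.059,"dy": -0.265,"dz": -0.08,"turn": 0}]}}

```text
t: 20.75
tool_pos: [466.4, -279.5, 84.0]
tcp_rot: [-0.327, 3.124, -0.0]
force: [0.7, -0.2, -0.0]
grip_width: 0.218
```

```bash
python3 -c "
from h import *
go(467,-299.3,40,102)"
```

```text
t 20.75 pos [ 466.4 -279.5   84. ] jaw 102.0 q6 -2.38 grip 0.218 F [ 0.7 -0.2 -0. ] -> dx 0.0036 dy -0.0194 dz 0.0440 turn -0.001
```

>>> {"api": "arm_command", "payload": {"plan": [{"claw": 255,"dx": 0.002,"dy": -0.008,"dz": 0.02,"turn": 0},{"claw": 255,"dx": 0.002,"dy": -0.008,"dz": 0.04,"turn": 0},{"claw": 255,"dx": 0.002,"dy": -0.008,"dz": 0.04,"turn": 0},{"claw": 255,"dx": 0.002,"dy": -0.008,"dz": 0.04,"turn": 0}]}}

```text
t: 21.15
tool_pos: [466.3, -285.3, 43.8]
tcp_rot: [0.328, -3.124, -0.001]
force: [-0.5, 0.1, -0.0]
grip_width: 0.22
```

```bash
python3 -c "
from h import *
go(467,-299.3,13,102)
im=get_image('scene')[:,:,::-1]
cv2.imwrite('pics/b5.png',cv2.resize(im[90:230,280:400],None,fx=4,fy=4,interpolation=cv2.INTER_CUBIC))"
```

```text
t 21.15 pos [ 466.3 -285.3   43.8] jaw 102.0 q6 -2.38 grip 0.220 F [-0.5  0.1 -0. ] -> dx 0.0022 dy -0.0138 dz 0.0308 turn -0.001
```

View pics/b5.png

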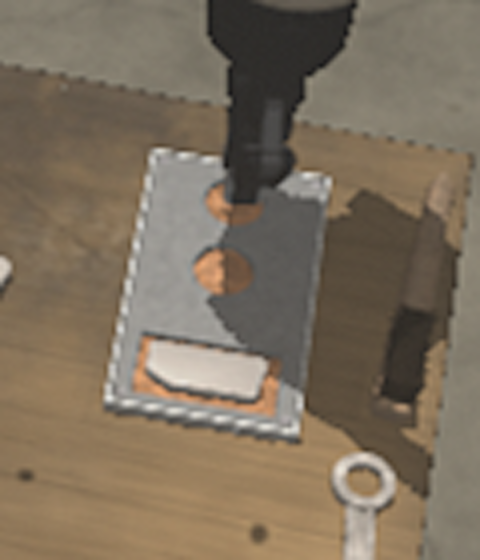

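The plate is well seated at (208,370), and the gripper is just short of the far pocket at (232,200). I'll make the last correction.

>>> {"api": "arm_command", "payload": {"plan": [{"claw": 255,"dx": 0.002,"dy": -0.014,"dz": 0.005,"turn": 0},{"claw": 255,"dx": 0.002,"dy": -0.014,"dz": 0.02,"turn": 0},{"claw": 255,"dx": 0.002,"dy": -0.014,"dz": 0.029,"turn": 0},{"claw": 255,"dx": 0.002,"dy": -0.014,"dz": 0.029,"turn": 0},{"claw": 255,"dx": 0.002,"dy": -0.014,"dz": 0.029,"turn": 0}]}}

```text
t: 21.7
tool_pos: [467.6, -299.8, 14.9]
tcp_rot: [0.328, -3.124, -0.0]
force: [0.7, 0.1, -0.1]
grip_width: 0.217
```

```bash
python3 -c "
from h import *
go(467,-299.3,13,102)"
```

```text
t 21.70 pos [ 467.6 -299.8   14.9] jaw 102.0 q6 -2.40 grip 0.217 F [ 0.7  0.1 -0.1] -> dx 0.0005 dy 0.0006 dz 0.0019 turn -0.000
```

>>> {"api": "arm_command", "payload": {"plan": [{"claw": 255,"dx": 0,"dy": 0.001,"dz": 0.002,"turn": 0},{"claw": 255,"dx": 0,"dy": 0.001,"dz": 0.002,"turn": 0},{"claw": 180,"dx": 0,"dy": 0.001,"dz": 0.002,"turn": 0},{"claw": 160,"dx": 0,"dy": 0.001,"dz": 0.002,"turn": 0},{"claw": 150,"dx": 0,"dy": 0.001,"dz": 0.002,"turn": 0},{"claw": 150,"dx": 0,"dy": 0.001,"dz": -0.03,"turn": 0},{"claw": 150,"dx": 0,"dy": 0.001,"dz": -0.08,"turn": 0},{"claw": 150,"dx": 0,"dy": 0.001,"dz": -0.1,"turn": 0}]}}

```text
t: 22.5
tool_pos: [468.5, -299.7, 118.1]
tcp_rot: [-0.327, 3.122, -0.004]
force: [-0.7, -0.2, -0.5]
grip_width: 0.417
```

```bash
python3 -c "
from h import *
go(688,17,120,20)
im=get_image('scene')[:,:,::-1]
cv2.imwrite('pics/b6.png',cv2.resize(im[90:230,280:400],None,fx=4,fy=4,interpolation=cv2.INTER_CUBIC))"
```

```text
t 22.50 pos [ 468.5 -299.7  118.1] jaw 102.0 q6 -2.40 grip 0.417 F [-0.7 -0.2 -0.5] -> dx -0.2804 dy 0.2643 dz -0.0019 turn 1.431
```

View pics/b6.png

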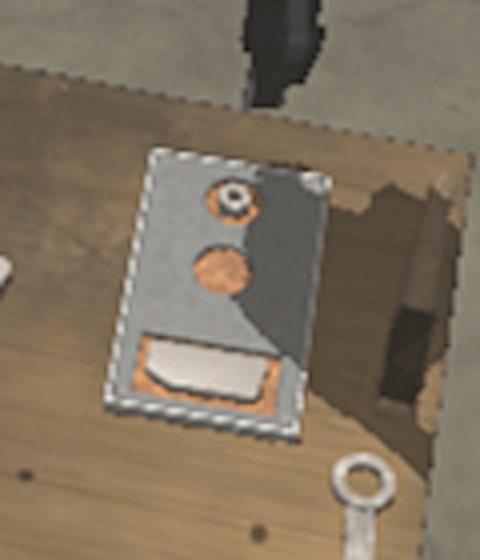

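The small nut is flat in the far pocket at (234,198). Now the bolt.

>>> {"api": "arm_command", "payload": {"plan": [{"claw": 110,"dx": -0.28,"dy": 0.264,"dz": 0,"turn": 1.43},{"claw": 110,"dx": -0.28,"dy": 0.264,"dz": 0,"turn": 1.43},{"claw": 110,"dx": -0.28,"dy": 0.264,"dz": 0,"turn": 1.43},{"claw": 110,"dx": -0.28,"dy": 0.264,"dz": 0,"turn": 1.43},{"claw": 110,"dx": -0.28,"dy": 0.264,"dz": 0,"turn": 1.43},{"claw": 110,"dx": -0.28,"dy": 0.264,"dz": 0,"turn": 1.43},{"claw": 110,"dx": -0.28,"dy": 0.264,"dz": 0,"turn": 1.43},{"claw": 110,"dx": -0.28,"dy": 0.264,"dz": 0,"turn": 1.43}]}}

```text
t: 23.35
tool_pos: [677.3, 4.7, 114.4]
tcp_rot: [-1.366, -2.829, 0.0]
force: [0.1, -1.1, 0.0]
grip_width: 0.569
```

```bash
python3 -c "
from h import *
go(688,17,90,20)"
```

```text
t 23.35 pos [677.3   4.7 114.4] jaw 38.5 q6 -0.71 grip 0.569 F [ 0.1 -1.1  0. ] -> dx 0.0030 dy 0.0160 dz 0.0244 turn 0.322
```

>>> {"api": "arm_command", "payload": {"plan": [{"claw": 110,"dx": 0,"dy": 0.002,"dz": 0.02,"turn": 0.14},{"claw": 110,"dx": 0,"dy": 0.002,"dz": 0.03,"turn": 0.25},{"claw": 110,"dx": 0,"dy": 0.002,"dz": 0.03,"turn": 0.25},{"claw": 110,"dx": 0,"dy": 0.002,"dz": 0.03,"turn": 0.25}]}}

```text
t: 23.75
tool_pos: [678.0, 4.1, 84.6]
tcp_rot: [-1.695, -2.644, 0.001]
force: [-0.4, -0.0, 0.4]
grip_width: 0.57
```

```bash
python3 -c "
from h import *
go(688,17,70,20)
for c,b in (('scene',(160,260,150,270)),('top',(90,190,190,310))):
    im=get_image(c)[b[0]:b[1],b[2]:b[3],::-1]
    cv2.imwrite('pics/b7%s.png'%c,cv2.resize(im,None,fx=5,fy=5,interpolation=cv2.INTER_CUBIC))"
```

```text
t 23.75 pos [678.    4.1  84.6] jaw 24.7 q6 -0.47 grip 0.570 F [-0.4 -0.   0.4] -> dx 0.0076 dy 0.0145 dz 0.0146 turn 0.081
```

View pics/b7scene.png

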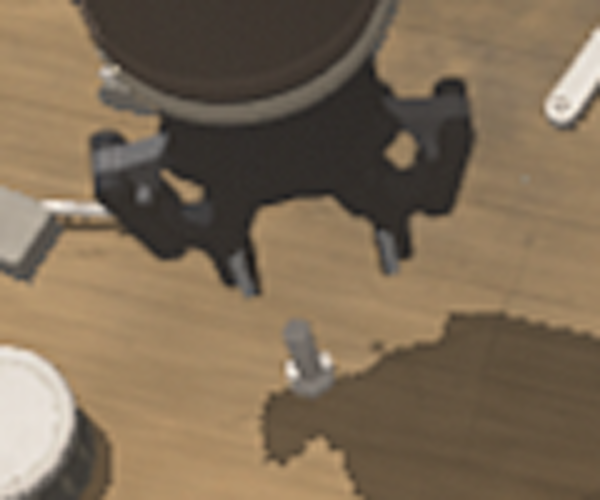

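View pics/b7top.png

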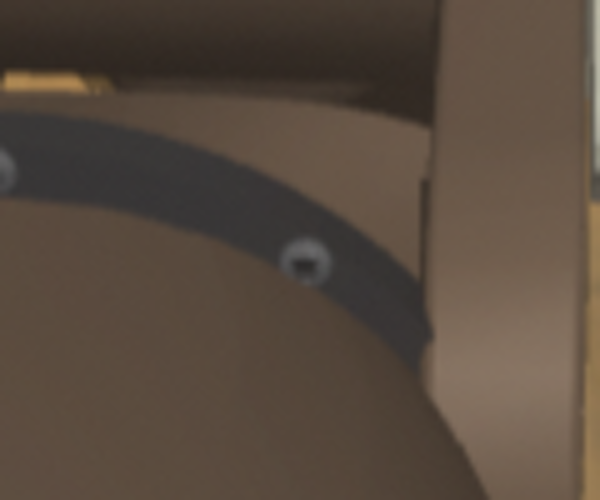

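```bash
python3 -c "
from h import *
print(ray('scene',(150+297/5-.4,160+330/5-.4),48),ray('scene',(150+309/5-.4,160+374/5-.4),4))
print(proj('scene',(688,17,48)),proj('scene',(688,17,0)))
go(688,17,70,20)"
```

```text
[[690.1754981   16.19973641]] [[691.22177161  16.55115508]]
[209.87851782 226.1701941 ] [213.00033568 235.67018226]
t 23.85 pos [678.5   3.8  85.4] jaw 24.6 q6 -0.47 grip 0.572 F [-0.2  0.8 -0.2] -> dx 0.0081 dy 0.0141 dz 0.0154 turn 0.080
```

>>> {"api": "arm_command", "payload": {"plan": [{"claw": 110,"dx": 0.007,"dy": 0.0145,"dz": 0.0,"turn": 0.08},{"claw": 110,"dx": 0.007,"dy": 0.0145,"dz": 0.01,"turn": 0.08},{"claw": 110,"dx": 0.007,"dy": 0.0145,"dz": 0.015,"turn": 0.08},{"claw": 110,"dx": 0.007,"dy": 0.0145,"dz": 0.015,"turn": 0.08}]}}

```text
t: 24.25
tool_pos: [687.4, 16.1, 68.6]
tcp_rot: [-1.801, -2.572, 0.002]
force: [-0.6, -0.3, 0.2]
grip_width: 0.569
```

```bash
python3 -c "
from h import *
go(689,16.5,19,20)
c,b=('scene',(160,260,150,270))
im=get_image(c)[b[0]:b[1],b[2]:b[3],::-1]
cv2.imwrite('pics/b8.png',cv2.resize(im,None,fx=5,fy=5,interpolation=cv2.INTER_CUBIC))"
```

```text
t 24.25 pos [687.4  16.1  68.6] jaw 20.0 q6 -0.37 grip 0.569 F [-0.6 -0.3  0.2] -> dx -0.0002 dy 0.0017 dz 0.0496 turn 0.000
```

View pics/b8.png

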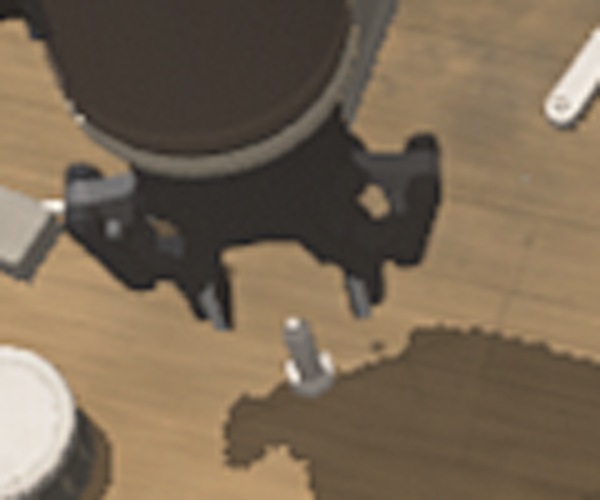

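The bolt tip at (293,325) lies midway between the fingertips at (225,320) and (362,310). I'll go down.

>>> {"api": "arm_command", "payload": {"plan": [{"claw": 110,"dx": 0,"dy": 0.002,"dz": 0.02,"turn": 0},{"claw": 110,"dx": 0,"dy": 0.002,"dz": 0.04,"turn": 0},{"claw": 110,"dx": 0,"dy": 0.002,"dz": 0.049,"turn": 0},{"claw": 110,"dx": 0,"dy": 0.002,"dz": 0.049,"turn": 0},{"claw": 255,"dx": 0,"dy": 0.002,"dz": 0.049,"turn": 0},{"claw": 255,"dx": 0,"dy": 0.002,"dz": 0.049,"turn": 0},{"claw": 255,"dx": 0,"dy": 0.002,"dz": 0.049,"turn": 0},{"claw": 255,"dx": 0,"dy": 0.002,"dz": 0.049,"turn": 0}], "force": 40}}

```text
t: 25.1
tool_pos: [690.9, 17.2, 21.5]
tcp_rot: [1.804, 2.571, 0.001]
force: [-0.1, -0.7, 7.1]
grip_width: 0.12
```

>>> {"api": "arm_command", "payload": {"plan": [{"claw": 255,"dx": 0,"dy": 0,"dz": 0,"turn": 0},{"claw": 255,"dx": 0,"dy": 0,"dz": 0,"turn": 0},{"claw": 255,"dx": 0,"dy": 0,"dz": 0,"turn": 0}]}}

```text
t: 25.4
tool_pos: [690.9, 17.2, 21.5]
tcp_rot: [1.804, 2.571, 0.001]
force: [-1.4, -0.1, 6.7]
grip_width: 0.113
```

```bash
python3 -c "
from h import *
go(689,16.5,90,20)
c,b=('scene',(160,260,150,270))
im=get_image(c)[b[0]:b[1],b[2]:b[3],::-1]
cv2.imwrite('pics/b9.png',cv2.resize(im,None,fx=5,fy=5,interpolation=cv2.INTER_CUBIC))"
```

```text
t 25.40 pos [690.9  17.2  21.5] jaw 19.9 q6 -0.37 grip 0.113 F [-1.4 -0.1  6.7] -> dx -0.0000 dy -0.0020 dz -0.0685 turn -0.002
```

View pics/b9.png

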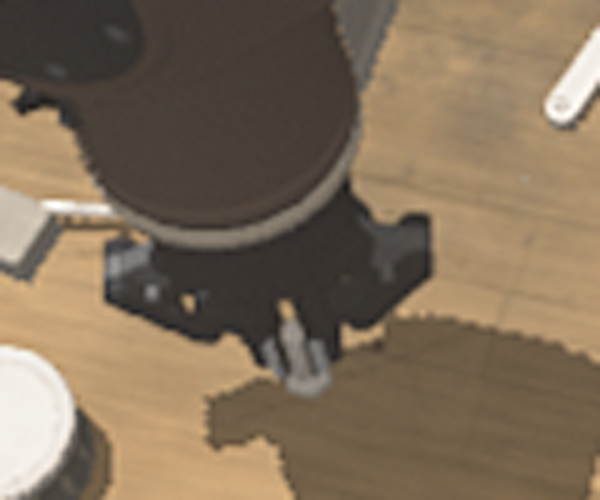

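The shank is gripped (width 0.113, about 9.6 mm) and the bolt is upright. I'll lift it.

>>> {"api": "arm_command", "payload": {"plan": [{"claw": 255,"dx": 0,"dy": 0,"dz": -0.02,"turn": 0},{"claw": 255,"dx": 0,"dy": 0,"dz": -0.06,"turn": 0},{"claw": 255,"dx": 0,"dy": 0,"dz": -0.08,"turn": 0},{"claw": 255,"dx": 0,"dy": 0,"dz": -0.08,"turn": 0}]}}

```text
t: 25.85
tool_pos: [692.5, 17.2, 104.3]
tcp_rot: [1.802, 2.568, 0.005]
force: [0.5, -0.7, 0.0]
grip_width: 0.117
```

```bash
python3 -c "
from h import *
go(464.6,-247.3,100,2.6)
c,b=('scene',(120,260,150,270))
im=get_image(c)[b[0]:b[1],b[2]:b[3],::-1]
cv2.imwrite('pics/c1.png',cv2.resize(im,None,fx=4,fy=4,interpolation=cv2.INTER_CUBIC))"
```

```text
t 25.85 pos [692.5  17.2 104.3] jaw 19.9 q6 -0.37 grip 0.117 F [ 0.5 -0.7  0. ] -> dx -0.1712 dy -0.3043 dz 0.0031 turn 0.302
```

View pics/c1.png

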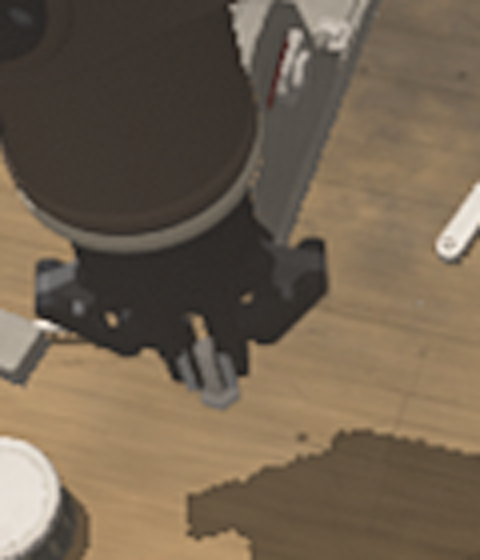

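The bolt hangs upright at (212,375). I'll carry it to the near round pocket.

>>> {"api": "arm_command", "payload": {"plan": [{"claw": 255,"dx": -0.171,"dy": -0.304,"dz": 0,"turn": 0.3},{"claw": 255,"dx": -0.171,"dy": -0.304,"dz": 0,"turn": 0.3},{"claw": 255,"dx": -0.171,"dy": -0.304,"dz": 0,"turn": 0.3},{"claw": 255,"dx": -0.171,"dy": -0.304,"dz": 0,"turn": 0.3},{"claw": 255,"dx": -0.171,"dy": -0.304,"dz": 0,"turn": 0.3},{"claw": 255,"dx": -0.171,"dy": -0.304,"dz": 0,"turn": 0.3},{"claw": 255,"dx": -0.171,"dy": -0.304,"dz": 0,"turn": 0.3},{"claw": 255,"dx": -0.171,"dy": -0.304,"dz": 0,"turn": 0.3}]}}

```text
t: 26.7
tool_pos: [458.4, -249.9, 99.6]
tcp_rot: [-2.172, -2.266, 0.002]
force: [-0.2, 0.3, -0.3]
grip_width: 0.118
```

>>> {"api": "arm_command", "payload": {"plan": [{"claw": 255,"dx": 0,"dy": 0,"dz": 0.02,"turn": 0},{"claw": 255,"dx": 0,"dy": 0,"dz": 0.04,"turn": 0},{"claw": 255,"dx": 0,"dy": 0,"dz": 0.04,"turn": 0}]}}

```text
t: 27.0
tool_pos: [461.0, -245.8, 58.1]
tcp_rot: [-2.166, -2.27, 0.001]
force: [0.8, -0.7, -0.4]
grip_width: 0.118
```

```bash
python3 -c "
from h import *
go(464.6,-247.3,40,2.6)"
```

```text
t 27.00 pos [ 461.  -245.8   58.1] jaw 2.7 q6 -0.59 grip 0.118 F [ 0.8 -0.7 -0.4] -> dx -0.0017 dy 0.0036 dz 0.0181 turn 0.002
```

>>> {"api": "arm_command", "payload": {"plan": [{"claw": 255,"dx": -0.001,"dy": 0.003,"dz": 0.005,"turn": 0},{"claw": 255,"dx": -0.001,"dy": 0.003,"dz": 0.018,"turn": 0},{"claw": 255,"dx": -0.001,"dy": 0.003,"dz": 0.018,"turn": 0},{"claw": 255,"dx": -0.001,"dy": 0.003,"dz": 0.018,"turn": 0},{"claw": 255,"dx": -0.001,"dy": 0.003,"dz": 0.018,"turn": 0}]}}

```text
t: 27.5
tool_pos: [465.9, -247.9, 43.0]
tcp_rot: [2.168, 2.273, 0.0]
force: [-0.6, 0.8, -1.2]
grip_width: 0.118
```

```bash
python3 -c "
from h import *
go(464.6,-247.3,28,2.6)
c,b=('scene',(90,230,270,390))
im=get_image(c)[b[0]:b[1],b[2]:b[3],::-1]
cv2.imwrite('pics/c2.png',cv2.resize(im,None,fx=4,fy=4,interpolation=cv2.INTER_CUBIC))"
```

```text
t 27.50 pos [ 465.9 -247.9   43. ] jaw 2.7 q6 -0.59 grip 0.118 F [-0.6  0.8 -1.2] -> dx 0.0006 dy -0.0013 dz 0.0150 turn 0.002
```

View pics/c2.png

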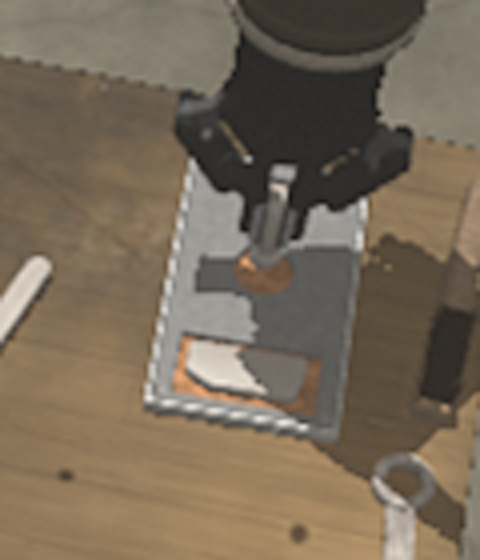

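The bolt head at (270,250) is over the pocket at (264,270). I'll lower it.

>>> {"api": "arm_command", "payload": {"plan": [{"claw": 255,"dx": 0,"dy": -0.001,"dz": 0.006,"turn": 0},{"claw": 255,"dx": 0,"dy": -0.001,"dz": 0.012,"turn": 0},{"claw": 255,"dx": 0,"dy": -0.001,"dz": 0.014,"turn": 0},{"claw": 255,"dx": 0,"dy": -0.001,"dz": 0.015,"turn": 0},{"claw": 255,"dx": 0,"dy": -0.001,"dz": 0.015,"turn": 0}]}}

```text
t: 28.05
tool_pos: [464.6, -247.8, 27.5]
tcp_rot: [-2.168, -2.273, 0.0]
force: [0.1, 0.4, -0.7]
grip_width: 0.116
```

```bash
python3 -c "
from h import *
go(464.6,-247.3,27,2.6)"
```

```text
t 28.05 pos [ 464.6 -247.8   27.5] jaw 2.7 q6 -0.59 grip 0.116 F [ 0.1  0.4 -0.7] -> dx 0.0005 dy -0.0000 dz 0.0005 turn 0.002
```

>>> {"api": "arm_command", "payload": {"plan": [{"claw": 255,"dx": 0,"dy": 0,"dz": 0.001,"turn": 0},{"claw": 255,"dx": 0,"dy": 0,"dz": 0.001,"turn": 0},{"claw": 255,"dx": 0,"dy": 0,"dz": 0.0015,"turn": 0},{"claw": 255,"dx": 0,"dy": 0,"dz": 0.0015,"turn": 0}]}}

```text
t: 28.45
tool_pos: [464.9, -248.0, 26.5]
tcp_rot: [2.168, 2.273, 0.0]
force: [-1.1, 0.7, 5.7]
grip_width: 0.114
```

>>> {"api": "arm_command", "payload": {"plan": [{"claw": 215,"dx": 0,"dy": 0,"dz": 0,"turn": 0},{"claw": 190,"dx": 0,"dy": 0,"dz": 0,"turn": 0},{"claw": 160,"dx": 0,"dy": 0,"dz": 0,"turn": 0},{"claw": 130,"dx": 0,"dy": 0,"dz": 0,"turn": 0},{"claw": 120,"dx": 0,"dy": 0,"dz": 0,"turn": 0},{"claw": 120,"dx": 0,"dy": 0,"dz": -0.02,"turn": 0},{"claw": 120,"dx": 0,"dy": 0,"dz": -0.05,"turn": 0},{"claw": 120,"dx": 0,"dy": 0,"dz": -0.09,"turn": 0}]}}

```text
t: 29.25
tool_pos: [463.8, -247.3, 116.0]
tcp_rot: [-2.166, -2.271, 0.001]
force: [0.6, -0.1, 0.9]
grip_width: 0.526
```

```bash
python3 -c "
from h import *
go(560,0,250)
c,b=('scene',(90,230,270,390))
im=get_image(c)[b[0]:b[1],b[2]:b[3],::-1]
cv2.imwrite('pics/c3.png',cv2.resize(im,None,fx=4,fy=4,interpolation=cv2.INTER_CUBIC))"
```

```text
t 29.25 pos [ 463.8 -247.3  116. ] jaw 2.7 q6 -0.59 grip 0.526 F [ 0.6 -0.1  0.9] -> dx 0.2427 dy 0.1074 dz -0.1339 turn 0.000
```

View pics/c3.png

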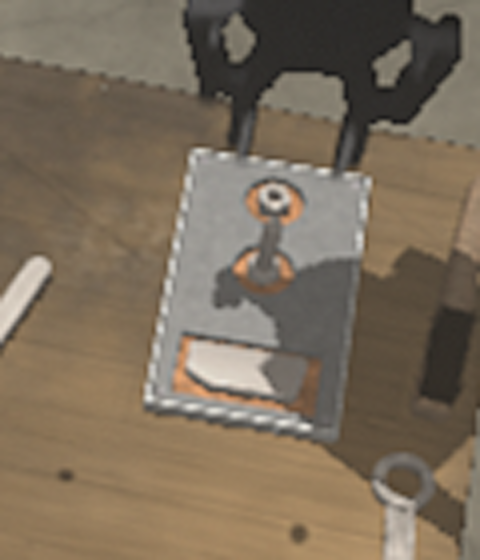

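The bolt stands upright at (265,265). I'll move the arm clear for the final check.

>>> {"api": "arm_command", "payload": {"plan": [{"claw": 120,"dx": 0,"dy": 0,"dz": -0.05,"turn": 0},{"claw": 120,"dx": -0.1,"dy": 0,"dz": -0.12,"turn": 0},{"claw": 120,"dx": -0.3,"dy": -0.1,"dz": -0.12,"turn": 0},{"claw": 120,"dx": -0.3,"dy": -0.1,"dz": -0.12,"turn": 0},{"claw": 120,"dx": -0.3,"dy": -0.1,"dz": -0.12,"turn": 0},{"claw": 120,"dx": -0.3,"dy": -0.1,"dz": -0.12,"turn": 0},{"claw": 120,"dx": -0.3,"dy": -0.1,"dz": -0.12,"turn": 0},{"claw": 120,"dx": -0.3,"dy": -0.1,"dz": -0.12,"turn": 0}]}}

```text
t: 30.1
tool_pos: [377.4, -555.6, 236.6]
tcp_rot: [2.17, 2.271, -0.001]
force: [0.3, 0.3, 0.5]
grip_width: 0.525
```

```bash
python3 - <<'E'
from h import *
P={}
for c in("scene","top"):
    im=np.ascontiguousarray(get_image(c)[:,:,::-1]);cv2.imwrite(f"pics/f{c}.png",im);P[c]=im
S={"top":dict(plate=(352,258,13),feeler=(354,183,12),nutL=(199,257,18),nutS=(417,256,15),stone=(156,258,29)),
"scene":dict(plate=(331,183,13),feeler=(271,169,12),nutL=(300,303,18),nutS=(336,139,15),stone=(293,350,29))}
def loc(p,tr):
    C,a={"g":((465.2,176.2),.5),"c":((464.2,-234.8),2.6)}[tr];a=np.radians(a);d=np.array(p)-C
    return np.round([d[0]*np.cos(a)+d[1]*np.sin(a),-d[0]*np.sin(a)+d[1]*np.cos(a)],1)
for c in S:
    b,d,_,_=masks(P[c])
    for k,(u,v,z) in S[c].items():
        mk=comp(d if k=="stone" else b,(u,v));r=rect(ray(c,cont(mk),z));print(c,k,mk.sum(),r,None if k=="feeler" else loc(r[0],"g" if k in("stone","nutL") else "c"))
im=P["top"];a=cv2.resize(im[215:300,110:235],None,fx=3.1,fy=3.1,interpolation=cv2.INTER_CUBIC);b=cv2.resize(im[215:300,325:450],None,fx=3.1,fy=3.1,interpolation=cv2.INTER_CUBIC)
cv2.imwrite("pics/f2.png",np.hstack([a,b]))
E
```

```text
top plate 485 (array([ 461.9, -172.6]), 68.8, 28.3, np.float32(2.8)) [ 0.5 62.2]
top feeler 366 (array([ 607.4, -177. ]), 95.2, 17.0, np.float32(74.1)) None
top nutL 98 (array([465.4, 118. ]), 26.3, 24.1, np.float32(89.5)) [ -0.3 -58.2]
top nutS 54 (array([ 468.5, -298.2]), 20.4, 18.3, np.float32(43.7)) [  1.4 -63.5]
top stone 642 (array([465.3, 204. ]), 100.0, 24.4, np.float32(90.9)) [ 0.3 27.8]
scene plate 307 (array([ 463.1, -173.7]), 69.8, 31.7, np.float32(3.0)) [ 1.7 61.1]
scene feeler 229 (array([ 608.2, -176.8]), 98.1, 19.1, np.float32(74.6)) None
scene nutL 104 (array([467.2, 116.7]), 25.4, 25.3, np.float32(14.0)) [  1.5 -59.5]
scene nutS 33 (array([ 467.6, -298.8]), 20.7, 19.2, np.float32(104.4)) [  0.5 -64.1]
scene stone 574 (array([466.6, 206.9]), 97.6, 24.6, np.float32(90.2)) [ 1.7 30.7]
```

View pics/f2.png

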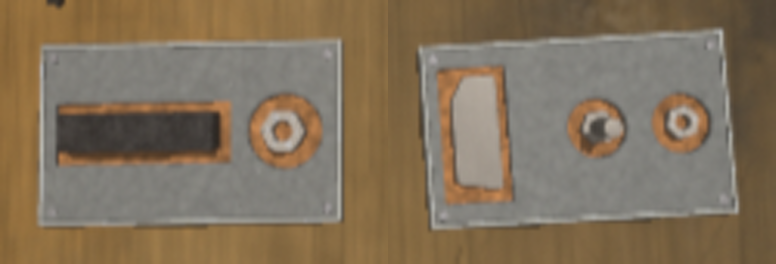

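View pics/fscene.png

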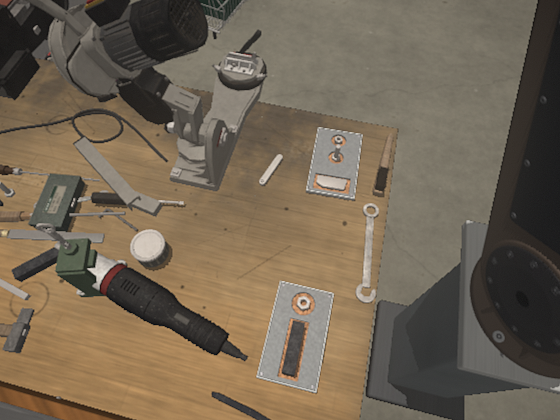

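Both views show every part in its pocket. The bolt stands with its tip at about (612,128) in the crop, and the feeler has not moved. I'll check the bolt numerically and then hand in.

```bash
python3 - <<'E'
from h import *
t=ray("top",(325+(612-387.5)/3.1-.3,215+128/3.1-.3),53)[0]; h=ray("top",(325+(599-387.5)/3.1-.3,215+130/3.1-.3),13)[0]
print("tip",t,"head",h,"target 464.6,-247")
s=state();print(s["t"],np.abs(s["joint_vel"]).max())
if np.hypot(*(t-[464.6,-247]))<6 and np.hypot(*(t-h))<6: print(sign_off())
E
```

```text
tip [ 464.61350543 -247.23292135] head [ 462.92893708 -248.20743452] target 464.6,-247
30.2 0.07290636898769412
the job is handed in; nothing more can be done
None
```

I put both kits together and handed the job in at about 30 s of the 109 s allowed. The large nut and dressing stone are in the grinder tray. The gauge plate is in the clamp tray's slot, with the small nut in the far round pocket and the bolt standing on its head in the near one.

**Last checks:** measured in both cameras, the four flat parts lie within about 2 mm of their pocket centres. The bolt's tip and head, measured in the top view only, both lie within about 2 mm of its pocket centre, so it stands upright. The feeler gauge measures the same as at the start, and the arm is clear of everything.

**What went wrong or disagreed:**
- **Gauge plate:** my first grasp closed empty above the plate because the gripper was about 4 mm too high. A picture showed the plate hadn't moved, and the second, lower grasp held.
- **Large nut:** I regripped it once to hold it higher, so the fingers would clear the tray.
- **Camera difference:** the two cameras differ by 1–3 mm, most on the stone's position along its pocket (204 against 207 mm). That fits the calibration error and the side faces each camera sees.
- **Seating depth:** I had no direct height measurement. I judged "fully down" from the pictures, the release heights and, for the bolt, the contact force at the pocket floor.

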